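Unpile the shop's handhelds onto the charging station

TASK

At closing time the shop's handhelds were left in a pile beside the charging station. Take the pile apart from the top down, one device at a time, and seat each flat in the charging cup made to its size - first the earbud case, then the barcode scanner, the card reader and last the phone - keeping every device face up and never tipping or dropping one. It does not matter which end of a device points forward.

Things in the scene. Friction and masses are not known exactly. Their poses are not given: they have to be found in the camera images.
- earbud_case: white pill-shaped earbud charging case on top of the pile, 62 long (its x) x 40 wide (its y) x 22 mm high (z up), with a grey seam line; straight for the middle 22 mm of its long sides; 60 g. Origin: centre of its underside.
- scanner: pocket barcode scanner, second from the top: dark block 86 long (x) x 42 wide (y) x 22 mm high (z up), one pale oval button on top; 90 g. Origin: centre of its underside.
- card_reader: card payment reader, third: pale grey block 108 long (x) x 60 wide (y) x 18 mm high (z up), black display and a dark 3 x 4 keypad on top; 140 g. Origin: centre of its underside.
- phone: phone at the bottom of the pile, lying on the desk face up: black slab 144 long (x) x 68 wide (y) x 10 mm high (z up); 190 g. Origin: centre of its underside.
- earbud_case_cup: the earbud case's wireless charging cup: dark grey, a ring marked at the middle of its seat, fixed on the station, the smallest of the four, seat 76 (cup's x) x 54 mm, so 7 mm room all round. Origin: centre of its underside; seat floor 10 mm above. Walls rise 8 mm above the floor, flared out 20 degrees; the middle 42 mm of the long sides is open for fingers.
- scanner_cup: the barcode scanner's wireless charging cup: dark grey, a ring marked at the middle of its seat, fixed on the station, the second smallest and narrow, seat 100 (cup's x) x 56 mm, so 7 mm room all round. Origin: centre of its underside; seat floor 10 mm above. Walls rise 8 mm above the floor, flared out 20 degrees; the middle 54 mm of the long sides is open for fingers.
- card_reader_cup: the card reader's wireless charging cup: dark grey, a ring marked at the middle of its seat, fixed on the station, the second largest, seat 122 (cup's x) x 74 mm, so 7 mm room all round. Origin: centre of its underside; seat floor 10 mm above. Walls rise 8 mm above the floor, flared out 20 degrees; the middle 62 mm of the long sides is open for fingers.
- phone_cup: the phone's wireless charging cup: dark grey, a ring marked at the middle of its seat, fixed on the station, the largest, seat 158 (cup's x) x 82 mm, so 7 mm room all round. Origin: centre of its underside; seat floor 10 mm above. Walls rise 8 mm above the floor, flared out 20 degrees; the middle 70 mm of the long sides is open for fingers.
- station: charging station, fixed: flat pale grey base 196 (x) x 424 (y) x 14 mm high. Origin: centre of its underside. The four cups stand on it side by side in any order, 100 mm apart along its y, their x parallel to its x and their undersides at its top, 14 mm above the desk.
Things that resemble listed ones, but are neither listed nor needed, are in the scene too. Leave any blue or turquoise look-alike of the earbud_case alone.

How it is judged (in metres and radians):
On the way, in this order (a step that is already met when the one before it is completed fails the run):
1. the earbud case is seated in its own cup and let go (horizontal distance between earbud_case and earbud_case_cup below 0.011 m and z of earbud_case in the frame of earbud_case_cup between 0.0075 and 0.0125 m and angle between the x axis of earbud_case and the x axis of earbud_case_cup, either way round below 0.25 rad and angle between earbud_case's own z axis and vertical below 0.06 rad and contact force between earbud_case and the fingers below 0.05 N and linear speed of earbud_case below 0.02 m/s), for 0.2 s.
2. the barcode scanner is seated in its own cup and let go (horizontal distance between scanner and scanner_cup below 0.011 m and z of scanner in the frame of scanner_cup between 0.0075 and 0.0125 m and angle between the x axis of scanner and the x axis of scanner_cup, either way round below 0.25 rad and angle between scanner's own z axis and vertical below 0.06 rad and contact force between scanner and the fingers below 0.05 N and linear speed of scanner below 0.02 m/s), for 0.2 s.
3. the card reader is seated in its own cup and let go (horizontal distance between card_reader and card_reader_cup below 0.011 m and z of card_reader in the frame of card_reader_cup between 0.0075 and 0.0125 m and angle between the x axis of card_reader and the x axis of card_reader_cup, either way round below 0.25 rad and angle between card_reader's own z axis and vertical below 0.06 rad and contact force between card_reader and the fingers below 0.05 N and linear speed of card_reader below 0.02 m/s), for 0.2 s.
4. the phone is seated in its own cup and let go (horizontal distance between phone and phone_cup below 0.011 m and z of phone in the frame of phone_cup between 0.0075 and 0.0125 m and angle between the x axis of phone and the x axis of phone_cup, either way round below 0.25 rad and angle between phone's own z axis and vertical below 0.06 rad and contact force between phone and the fingers below 0.05 N and linear speed of phone below 0.02 m/s), for 0.2 s.
At the end, for the whole second after the job is handed in: each of the four devices lies in its own cup: centre within 11 mm of the cup's centre seen from above, underside within 2.5 mm of the seat's floor, long side within 0.25 rad of the cup's (either way round), tilted by less than 0.06 rad, at rest and not touched by the fingers (all of step 1 and all of step 2 and all of step 3 and all of step 4).
It fails at once if a device is tipped by more than 0.6 rad (angle between any of earbud_case, scanner, card_reader, phone's own z axis and vertical above 0.6 rad).
It fails at once if a device is dropped: out of the fingers it moves faster than 0.7 m/s ((linear speed of earbud_case above 0.7 m/s and contact force between earbud_case and the fingers below 0.05 N) or (linear speed of scanner above 0.7 m/s and contact force between scanner and the fingers below 0.05 N) or (linear speed of card_reader above 0.7 m/s and contact force between card_reader and the fingers below 0.05 N) or (linear speed of phone above 0.7 m/s and contact force between phone and the fingers below 0.05 N)).
It also fails if it takes over 115 s, if anything falls off the work surface, if the arm or the gripper's body presses on something with over 40 N, if the wrist force passes 120 N, or if a joint passes its speed limit or range.

ROBOT

A 6-joint arm with a two-finger parallel gripper is mounted at the origin on a cart in front of the work surface, level with it; the furniture and walls round the work are solid. World frame = base frame: x ahead of the robot, y to its left, z up, the work surface at z = 0. Lengths are in mm, angles in degrees, forces in N, time in s.
With the tool pointing down it reaches from about 300 to 875 mm from the base axis. Payload 6.4 kg.
Tool frame: the origin (TCP) lies at the very end of the fingers, on their centre line; the grasp point (between the pads) lies 19 mm behind it; z points along the fingers, y is the line along which they close (so a half turn about z gives the same grasp; the last joint's range is limited). The gripper opens to 88 mm and grips with 3 to 60 N. Pads are 18 mm wide; open, the fingers measure 123 mm over their backs; the gripper's body (75 mm by 187 mm) begins 45 mm behind the grasp point.
Start: joints at [-77.825, 10.359, 92.074, -0, 77.567, -11.82], TCP at [233.849, -525.315, 203.214] pointing down, gripper open.
Joint ranges: [-171.53, 171.53], [-51.25, 118.39], [17.06, 147.69], [-65.23, 245.23], [0, 150.52], [-178.68, 178.68]. Speed limits (degrees/s): [147.25, 147.25, 172.46, 180, 180, 180].

INTERFACE

Orientations are given as [roll, pitch, yaw] about the fixed x, y, z axes, in that order (R = Rz(yaw) Ry(pitch) Rx(roll)).
In Python, from rig import manip gives the robot as it stands.
- The arm moves only by the tool arm_command, never from a script. Its argument "deltas" is a list of rows, each an object of numbers: "claw": the opening, from 0 (shut) to 1 (fully open); "dx", "dy", "dz": the shift along the tool's x, y, z in m; "rx", "ry", "rz": the turn, a rotation vector about the tool's x, y, z in rad. In form: [{"claw": .., "dx": .., "dy": .., "dz": .., "rx": .., "ry": .., "rz": ..}, ...]. A call has 1 to 20 rows; each row shifts and turns the commanded pose from where the row before left it, along the tool's axes as they then stand; what a row does not reach is not made up. A row lasts 1/8 s, in which the tool goes at most 62.5 mm and 10.7 degrees, less where a joint would pass 70% of its speed; a pose out of reach is approached as far as the arm can. A call with a gripper value outside its range is refused whole. The fingers move at their own pace and stop on an object; "squeeze" is the grip in N (left out, the last holds). Time passes only in rows, so rows that do not move let the fingers close. It gives the time, the measured TCP pose, the force, the opening and the grip force at its end, in the units of the state.
- manip.get_state(): the state, without advancing time (a new reading comes with each control period).
- manip.snapshot(name): name is "scene" or "top" or "wrist"; returns a dict with "img" (400x640x3 uint8, red, green, blue), "K" (3x3 intrinsics, pixels), "extrinsics" (4x4, takes a point from camera to world coordinates). Camera axes: x right, y up, looking along -z (the intrinsics and any distortion apply to the point x, -y, -z); pixel columns grow to the right and rows downward; lengths in mm; the calibration is good to about 2 mm. A picture is of the moment at which its call begins. There is no depth.
- manip.hand_in(): hands the job in; it is judged then, once.
Trained networks look in a picture, given as the dict that the camera call returned (one of the last four; its "shot" number tells which), for a name from the list of things; names that differ only in an ending like _2 or _b are one class to them, and where a whole thing is asked for, a point or a joint stands for the part that bears it (a point fixed in the world has none). Each returns a list of dicts, best first, with "confidence" (0 to 1); they miss things now and then, are a little off and sometimes report something else, mostly with a low value. They report only what shows in the picture. A call takes as long as a camera call. They do not tell look-alikes from the thing itself.
- manip.boxes_of(picture, name): "at" ([x, y, z] in mm, in world coordinates, good to about 4 mm: the middle of the surface that is visible of it).
The state is a dict: "time": time; "joint_positions": joint angles; "qd": joint speeds; "effort": joint torques, N m; "eef_pos": TCP position; "orientation": TCP orientation; "contact_force": force on the tool from outside, world axes, zero at the start; "wrist_torque": the same for the moment, N m; "opening": opening from 0.0 (shut) to 1.0 (fully open); "finger_force": force on a finger pad.
Only numpy, scipy, OpenCV 4.12 (cv2) and the standard library are available. Lean on these libraries where they do the work, as an engineer would, in place of code of your own. Each camera call takes 0.05 s, during which the arm holds its last target. There are 200 camera calls.

## Working session

There is one attempt and no reset: what is moved stays moved. The work goes in short steps, Python scripts to look and compute and a tool call to move; the robot and the scene stay as the last step left them, time stands still between calls to the robot, and variables do not carry over. Pictures are saved under pics/ and viewed, at most 14 in all, crops included, and the job is handed in when it is done.

Besides the shell and the picture viewer there is one more tool, called as name(argument=value, ...) on one line, values as JSON. arm_command: Moves the arm, as the interface text tells. Its arguments: {"type":"object","properties":{"deltas":{"type":"array","items":{"type":"object","properties":{"claw":{"type":"number"},"dx":{"type":"number"},"dy":{"type":"number"},"dz":{"type":"number"},"rx":{"type":"number"},"ry":{"type":"number"},"rz":{"type":"number"}}}},"squeeze":{"type":"number"}},"required":["deltas"]}

```bash
mkdir -p pics; cat > h.py <<'E'
import numpy as np, cv2
from rig import manip
def snap(n,f=None):
    p=manip.snapshot(n)
    if f: cv2.imwrite('pics/'+f,p['img'][:,:,::-1])
    return p
def px(p,X):
    E=np.array(p['extrinsics']);c=np.linalg.inv(E)@np.append(X,1);q=np.array(p['K'])@[c[0],-c[1],-c[2]]
    return q[:2]/q[2]
def ray(p,uv,z):
    E=np.array(p['extrinsics']);d=np.linalg.inv(np.array(p['K']))@[uv[0],uv[1],1.]
    d=E[:3,:3]@[d[0],-d[1],-d[2]];o=E[:3,3];return o+d*(z-o[2])/d[2]
E
python3 - <<'E'
from h import *
for n in ['top','scene']:
    p=snap(n,n+'0.png');print(n,np.round(p['extrinsics'],3).tolist(),np.round(p['K'],1).tolist(), [k for k in p])
    for t in ['earbud_case','scanner','card_reader','phone','earbud_case_cup','scanner_cup','card_reader_cup','phone_cup','station']:
        print(t,[(np.round(d['at']).tolist(),round(d['confidence'],2),np.round(px(p,d['at'])).tolist()) for d in manip.boxes_of(p,t)])
print(manip.get_state())
E
```

```text
top [[0.011, 0.992, -0.13, 354.515], [-1.0, 0.013, 0.008, 9.138], [0.01, 0.129, 0.992, 1101.987], [0.0, 0.0, 0.0, 1.0]] [[451.2, 0.0, 326.3], [0.0, 451.2, 197.6], [0.0, 0.0, 1.0]] ['img', 'K', 'extrinsics', 'shot']
earbud_case [([537.0, -195.0, 20.0], 0.8, [407.0, 182.0]), ([521.0, -322.0, 69.0], 0.77, [465.0, 186.0]), ([574.0, 167.0, 27.0], 0.64, [258.0, 165.0])]
scanner [([495.0, -317.0, 46.0], 0.64, [460.0, 198.0])]
card_reader [([500.0, -311.0, 26.0], 0.78, [455.0, 197.0])]
phone [([507.0, -307.0, 10.0], 0.9, [452.0, 195.0]), ([566.0, 265.0, 23.0], 0.21, [217.0, 168.0])]
earbud_case_cup [([566.0, 264.0, 22.0], 0.58, [218.0, 167.0]), ([575.0, 167.0, 31.0], 0.58, [257.0, 164.0])]
scanner_cup [([592.0, -33.0, 28.0], 0.78, [340.0, 158.0])]
card_reader_cup [([575.0, 170.0, 28.0], 0.66, [257.0, 164.0])]
phone_cup [([585.0, 65.0, 26.0], 0.66, [300.0, 161.0])]
station []
scene [[-0.798, 0.362, -0.482, -163.642], [-0.603, -0.474, 0.642, 877.519], [0.004, 0.803, 0.596, 872.476], [0.0, 0.0, 0.0, 1.0]] [[465.7, 0.0, 321.0], [0.0, 465.7, 200.8], [0.0, 0.0, 1.0]] ['img', 'K', 'extrinsics', 'sh
[... 620 characters left out ...]
])]
{'time': 1.0, 'joint_positions': array([-7.78246633e+01,  1.03586302e+01,  9.20757729e+01,  3.86635361e-04,
        7.75688401e+01, -1.18220598e+01]), 'qd': array([-0.15198964,  0.02597316,  0.02806874, -0.0746588 ,  0.04099614,
        0.03133112]), 'effort': array([ 8.00022535e-04, -4.33838367e+01, -3.42177773e+01,  7.04266434e-02,
        3.08044790e-02,  7.00588558e-06]), 'eef_pos': array([ 233.8480787 , -525.29004469,  203.20655253]), 'orientation': array([-1.79996903e+02, -1.03399159e-03,  2.39973132e+01]), 'contact_force': array([0.85481232, 0.02693558, 0.88253089]), 'wrist_torque': array([ 0.02960873, -0.01839138, -0.00570291]), 'finger_force': 0.0, 'opening': 0.9978004584062752}
```

```bash
python3 - <<'E'
import cv2
a=cv2.imread('pics/top0.png')
cv2.imwrite('pics/a.png',cv2.resize(a[120:250,180:520],None,fx=2.35,fy=2.35,interpolation=cv2.INTER_CUBIC))
cv2.imwrite('pics/b.png',cv2.resize(a[150:235,390:510],None,fx=6.6,fy=6.6,interpolation=cv2.INTER_CUBIC))
E
```

```text
(no output)
```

View pics/a.png

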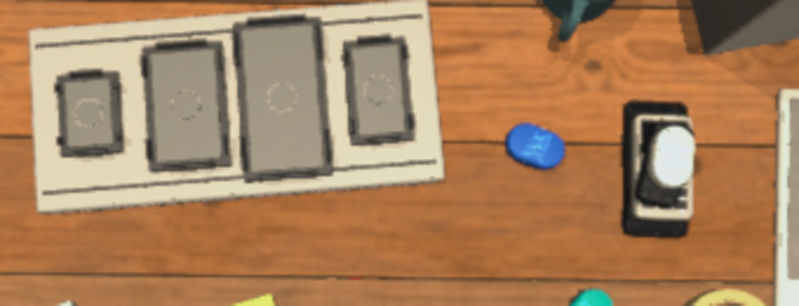

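View pics/b.png

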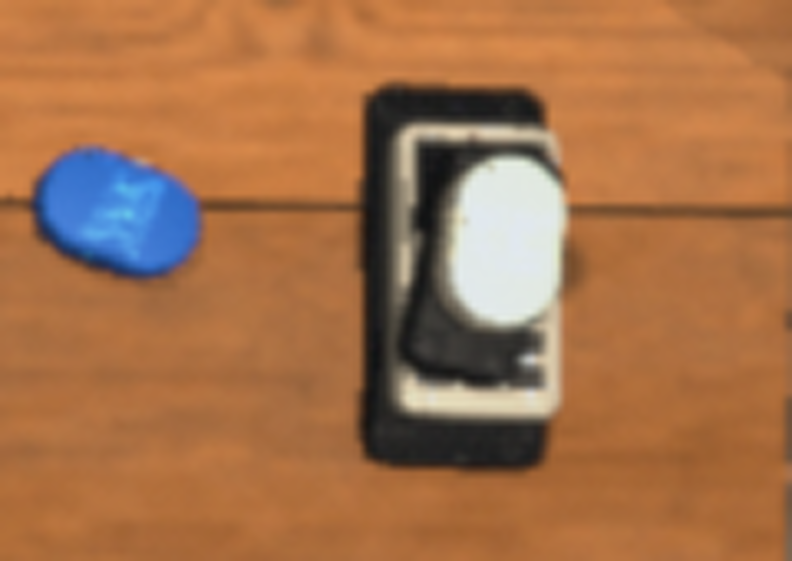

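```bash
cat >> h.py <<'E'
from scipy.spatial.transform import Rotation as Ro
def go(x,y,z,yaw):
    "tool-frame delta from the present pose to a tool-down pose"
    s=manip.get_state();R=Ro.from_euler('xyz',s['orientation'],degrees=True)
    d=R.inv().apply(np.array([x,y,z])-s['eef_pos'])/1000
    r=(R.inv()*Ro.from_euler('xyz',[180,0,yaw],degrees=True)).as_rotvec()
    print('t',round(s['time'],2),'pos',np.round(s['eef_pos'],1),'rpy',np.round(s['orientation'],2),'d',np.round(d,4),'r',np.round(r,4),'|F|',np.round(s['contact_force'],1),'open',round(s['opening'],3))
E
python3 - <<'E'
from h import *
p=snap('top')
f=lambda x,y:(180+(x+.5)/2.35-.5,120+(y+.5)/2.35-.5)
C=np.array([ray(p,f(*q),24)for q in[(88,112),(186,104),(282,97),(379,90)]]);print(C.round(1),np.diff(C,axis=0)[:,:2].round(1))
S=np.array([ray(p,f(*q),14)for q in[(30,30),(428,0),(443,178),(38,212)]]);print(S.round(1),S.mean(0),np.linalg.norm(S-np.roll(S,-1,0),axis=1))
d=C[-1]-C[0];print(np.degrees(np.arctan2(d[0],-d[1])))
g=lambda x,y:(390+(x+.5)/6.6-.5,150+(y+.5)/6.6-.5)
for n,z,q in [('case',72,(507,240)),('ph',10,(456,277)),('phTL',10,(366,88)),('phTR',10,(545,90)),('phBL',10,(366,464)),('phBR',10,(545,466))]: print(n,ray(p,g(*q),z).round(1))
w=snap('wrist');s=manip.get_state();T=np.eye(4);T[:3,:3]=Ro.from_euler('xyz',s['orientation'],degrees=True).as_matrix();T[:3,3]=s['eef_pos']
print((np.linalg.inv(T)@w['extrinsics']).round(3),w['K'][0][0])
go(470,-315,300,0)
E
```

```text
[[566.1 265.6  24. ]
 [575.8 164.9  24. ]
 [584.6  65.8  24. ]
 [593.3 -34.6  24. ]] [[   9.8 -100.7]
 [   8.7  -99. ]
 [   8.8 -100.4]]
[[ 654.9  332.5   14. ]
 [ 693.5  -86.3   14. ]
 [ 503.4 -102.1   14. ]
 [ 462.8  314.8   14. ]] [578.6567515  114.74464695  14.        ] [420.55997193 190.78788605 418.78291151 192.93235083]
5.187861768967128
case [ 520.6 -323.8   72. ]
ph [ 516.5 -324.5   10. ]
phTL [ 587.6 -292.6   10. ]
phTR [ 587.7 -359.8   10. ]
phBL [ 446.4 -289.3   10. ]
phBR [ 446.5 -355.5   10. ]
[[-0.00000e+00  9.57000e-01  2.89000e-01  7.33210e+01]
 [ 1.00000e+00  1.00000e-03 -2.00000e-03 -8.90000e-02]
 [-2.00000e-03  2.89000e-01 -9.57000e-01 -1.81628e+02]
 [ 0.00000e+00  0.00000e+00  0.00000e+00  1.00000e+00]] 299.6629504273387
t 1.1 pos [ 233.9 -525.3  203.2] rpy [180.   0.  24.] d [ 0.3013 -0.0961 -0.0968] r [1.000e-04 0.000e+00 4.189e-01] |F| [-0.1 -0.1 -0.4] open 0.997
```

arm_command(deltas=[{"rz": 0.14, "dz": -0.02}, {"rz": 0.14, "dz": -0.02}, {"rz": 0.139}, {"dx": 0.04, "dy": -0.03}, {"dx": 0.05, "dy": -0.035}, {"dx": 0.05, "dy": -0.035}, {"dx": 0.05, "dy": -0.035}, {"dx": 0.05, "dy": -0.035}, {"dx": 0.04, "dy": -0.03}, {"dz": 0.03}, {"dz": 0.03}, {}, {}])

```text
$.deltas[0]: bad value
```

```bash
python3 - <<'E'
from h import *
p=snap('wrist','w1.png');np.savez('w1.npz',K=p['K'],extrinsics=p['extrinsics'],img=p['img'])
a=p['img'][:,:,::-1]
u=px(p,[520,-322,40]);print(u)
u=u.astype(int);x0,y0=max(u[0]-130,0),max(u[1]-100,0)
cv2.imwrite('pics/w1c.png',cv2.resize(a[y0:y0+200,x0:x0+260],None,fx=3,fy=3,interpolation=cv2.INTER_CUBIC));print(x0,y0)
for t in ['earbud_case','scanner','card_reader','phone']: print(t,[(np.round(d['at']).tolist(),round(d['confidence'],2)) for d in manip.boxes_of(p,t)])
go(520,-322,62,0)
E
```

```text
[ 236.87753874 -228.6064266 ]
106 0
earbud_case []
scanner []
card_reader []
phone []
t 1.35 pos [ 233.9 -525.3  203.2] rpy [-180.   -0.   24.] d [ 0.3441 -0.0694  0.1412] r [-0.     -0.      0.4188] |F| [-1.3  0.8  0.3] open 1.002
```

View pics/w1c.png

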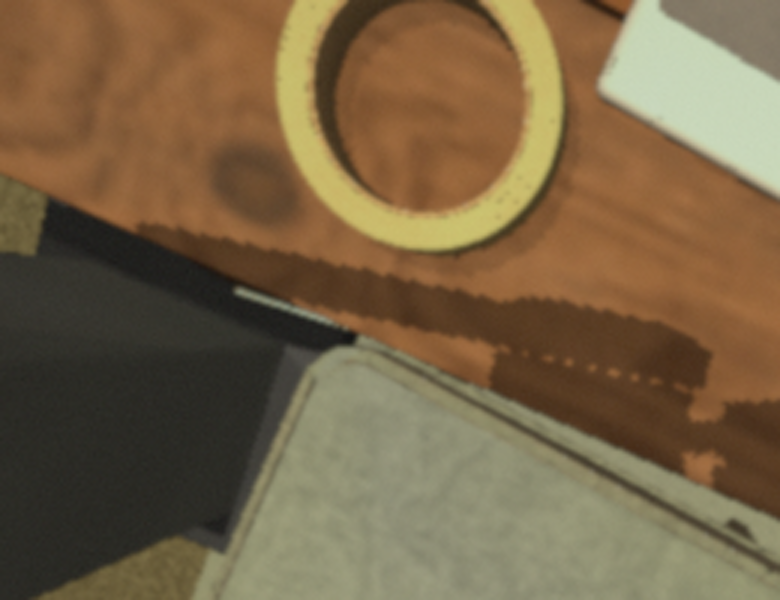

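The move was refused because its rows were incomplete. The picture is from the start pose and shows only a tape ring and the desk edge. I'll resend with full rows.

arm_command(deltas=[{"claw": 1, "dx": 0, "dy": 0, "dz": -0.02, "rx": 0, "ry": 0, "rz": 0.14}, {"claw": 1, "dx": 0, "dy": 0, "dz": -0.02, "rx": 0, "ry": 0, "rz": 0.14}, {"claw": 1, "dx": 0, "dy": 0, "dz": 0, "rx": 0, "ry": 0, "rz": 0.139}, {"claw": 1, "dx": 0.04, "dy": -0.03, "dz": 0, "rx": 0, "ry": 0, "rz": 0}, {"claw": 1, "dx": 0.05, "dy": -0.035, "dz": 0, "rx": 0, "ry": 0, "rz": 0}, {"claw": 1, "dx": 0.05, "dy": -0.035, "dz": 0, "rx": 0, "ry": 0, "rz": 0}, {"claw": 1, "dx": 0.05, "dy": -0.035, "dz": 0, "rx": 0, "ry": 0, "rz": 0}, {"claw": 1, "dx": 0.05, "dy": -0.035, "dz": 0, "rx": 0, "ry": 0, "rz": 0}, {"claw": 1, "dx": 0.04, "dy": -0.03, "dz": 0, "rx": 0, "ry": 0, "rz": 0}, {"claw": 1, "dx": 0, "dy": 0, "dz": 0.03, "rx": 0, "ry": 0, "rz": 0}, {"claw": 1, "dx": 0, "dy": 0, "dz": 0.03, "rx": 0, "ry": 0, "rz": 0}, {"claw": 1, "dx": 0, "dy": 0, "dz": 0, "rx": 0, "ry": 0, "rz": 0}, {"claw": 1, "dx": 0, "dy": 0, "dz": 0, "rx": 0, "ry": 0, "rz": 0}])

```text
time: 2.98
eef_pos: [514.3, -325.9, 184.5]
orientation: [179.9, -0.1, -0.0]
contact_force: [-0.2, -0.6, 0.3]
opening: 0.999
finger_force: 0.0
```

```bash
cat >> h.py <<'E'
def wcrop(f,X,w=130,h=100,k=3,cam='wrist'):
    p=snap(cam);np.savez(f[:-4]+'.npz',K=p['K'],extrinsics=p['extrinsics'],img=p['img'])
    u=px(p,X);x0=int(np.clip(u[0]-w,0,640-2*w));y0=int(np.clip(u[1]-h,0,400-2*h))
    cv2.imwrite('pics/'+f,cv2.resize(p['img'][y0:y0+2*h,x0:x0+2*w,::-1],None,fx=k,fy=k,interpolation=cv2.INTER_CUBIC));print('crop',x0,y0,k,'at',u.round(1));return p
E
python3 - <<'E'
from h import *
p=wcrop('w2.png',[520,-322,40])
for t in ['earbud_case','scanner','card_reader','phone']: print(t,[(np.round(d['at']).tolist(),round(d['confidence'],2)) for d in manip.boxes_of(p,t)])
go(520,-322,62,0)
E
```

```text
crop 185 72 3 at [315.5 172.1]
earbud_case [([524.0, -322.0, 74.0], 0.71), ([541.0, -197.0, 24.0], 0.63)]
scanner [([542.0, -327.0, 48.0], 0.83)]
card_reader [([538.0, -338.0, 23.0], 0.84), ([603.0, -61.0, 11.0], 0.24)]
phone [([575.0, -314.0, 11.0], 0.71), ([541.0, 24.0, 24.0], 0.28)]
t 3.23 pos [ 514.3 -326.   184.5] rpy [ 1.7992e+02 -8.0000e-02 -3.0000e-02] d [ 0.0056 -0.0042  0.1225] r [ 0.0014 -0.0015 -0.0006] |F| [-0.3  0.5  0.1] open 0.997
```

View pics/w2.png

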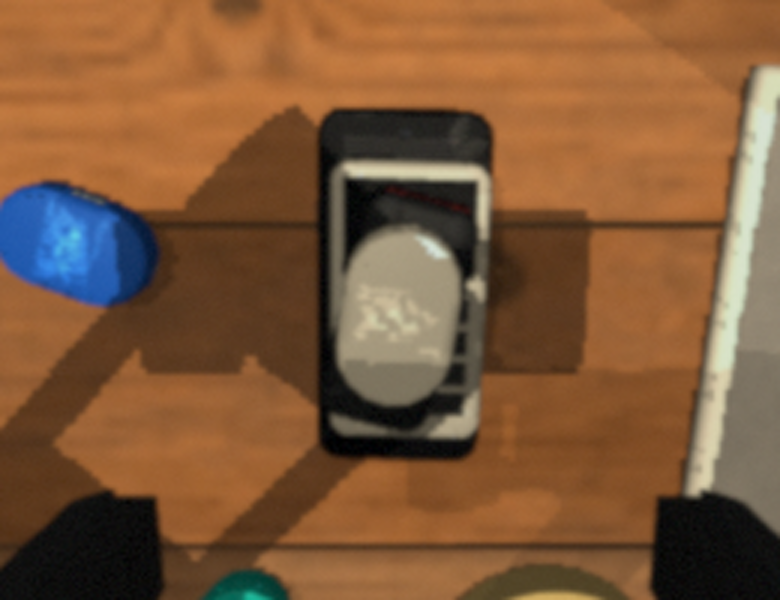

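The white case is at crop (398,315) on top of the pile. The blue decoy is at (75,243) and the turquoise one at (245,585), both on the desk. The white one fits the description.

```bash
python3 - <<'E'
from h import *
p=np.load('w2.npz');f=lambda x,y:(185+(x+.5)/3-.5,72+(y+.5)/3-.5)
# outline of the case by colour near centre
T=ray(p,f(412,226),61);B=ray(p,f(385,405),61);L=ray(p,f(336,330),61);R=ray(p,f(462,295),61)
print(T,B,L,R,(T+B)/2,(L+R)/2,np.linalg.norm(T-B),np.degrees(np.arctan2(*(T-B)[1::-1])))
for z,n,q in[(10,'ph',[(322,112),(492,112),(474,457),(322,455)]),(28,'cr',[(331,160),(490,163),(478,440),(328,436)])]:
    Q=np.array([ray(p,f(*k),z) for k in q]);print(n,Q.round(1)[:,:2].tolist(),Q.mean(0).round(1),[np.linalg.norm(Q[i]-Q[i-1]).round(1) for i in range(4)])
# grabcut of the case
im=p['img'].copy();m=np.full(im.shape[:2],cv2.GC_BGD,np.uint8);m[135:215,285:350]=cv2.GC_PR_BGD
cv2.ellipse(m,(317,177),(20,28),6,0,360,cv2.GC_PR_FGD,-1);cv2.ellipse(m,(317,177),(12,20),6,0,360,cv2.GC_FGD,-1)
cv2.grabCut(im,m,None,np.zeros((1,65)),np.zeros((1,65)),6,cv2.GC_INIT_WITH_MASK)
k=((m==1)|(m==3)).astype(np.uint8);c=max(cv2.findContours(k,0,1)[0],key=cv2.contourArea)[:,0]
W=np.array([ray(p,q,61)[:2] for q in c],np.float32);print(cv2.minAreaRect(W),cv2.fitEllipse(W))
E
```

```text
[ 550.19577014 -328.95473349   61.        ] [ 486.69699601 -319.39017275   61.        ] [ 514.23386647 -302.51864909   61.        ] [ 526.56658683 -346.21837235   61.        ] [ 518.44638307 -324.17245312   61.        ] [ 520.40022665 -324.36851072   61.        ] 64.2150693978825 -8.565835336531348
ph [[587.0, -295.2], [586.9, -359.8], [446.6, -355.9], [447.6, -291.4]] [ 517.  -325.6   10. ] [np.float64(139.4), np.float64(64.5), np.float64(140.4), np.float64(64.5)]
cr [[570.2, -299.6], [569.1, -357.8], [461.0, -355.8], [462.8, -295.8]] [ 515.7 -327.2   28. ] [np.float64(107.5), np.float64(58.2), np.float64(108.1), np.float64(60.1)]
((524.4879150390625, -323.36175537109375), (44.653079986572266, 74.3988265991211), 88.59378051757812) ((522.6390991210938, -321.8995361328125), (45.4119758605957, 75.9674301147461), 98.54692840576172)
```

arm_command(deltas=[{"claw": 1, "dx": 0.0057, "dy": -0.002, "dz": 0.03, "rx": 0, "ry": 0, "rz": 0}, {"claw": 1, "dx": 0, "dy": 0, "dz": 0.04, "rx": 0, "ry": 0, "rz": 0.148}, {"claw": 0.7, "dx": 0, "dy": 0, "dz": 0.03, "rx": 0, "ry": 0, "rz": 0}, {"claw": 0.7, "dx": 0, "dy": 0, "dz": 0.02, "rx": 0, "ry": 0, "rz": 0}, {"claw": 0.7, "dx": 0, "dy": 0, "dz": 0.01, "rx": 0, "ry": 0, "rz": 0}, {"claw": 0.7, "dx": 0, "dy": 0, "dz": 0, "rx": 0, "ry": 0, "rz": 0}, {"claw": 0.7, "dx": 0, "dy": 0, "dz": 0, "rx": 0, "ry": 0, "rz": 0}], squeeze=12)

```text
time: 4.1
eef_pos: [520.4, -324.1, 54.6]
orientation: [179.9, -0.1, -8.5]
contact_force: [0.4, -0.5, 0.6]
opening: 0.699
finger_force: 0.0
```

arm_command(deltas=[{"claw": 0.3, "dx": 0, "dy": 0, "dz": 0, "rx": 0, "ry": 0, "rz": 0}, {"claw": 0.3, "dx": 0, "dy": 0, "dz": 0, "rx": 0, "ry": 0, "rz": 0}, {"claw": 0.3, "dx": 0, "dy": 0, "dz": 0, "rx": 0, "ry": 0, "rz": 0}, {"claw": 0.3, "dx": 0, "dy": 0, "dz": 0, "rx": 0, "ry": 0, "rz": 0}, {"claw": 0.3, "dx": 0, "dy": 0, "dz": 0, "rx": 0, "ry": 0, "rz": 0}])

```text
time: 4.72
eef_pos: [519.6, -323.3, 53.2]
orientation: [-180.0, 0.0, -8.5]
contact_force: [-0.1, -0.8, 0.1]
opening: 0.301
finger_force: 0.0
```

```bash
python3 - <<'E'
from h import *
p=wcrop('w3.png',[520,-324,60])
q=snap('scene');cv2.imwrite('pics/s3.png',cv2.resize(q['img'][100:220,290:450,::-1],None,fx=4.5,fy=4.5,interpolation=cv2.INTER_CUBIC))
E
```

```text
crop 189 129 3 at [319.7 229.4]
```

View pics/w3.png

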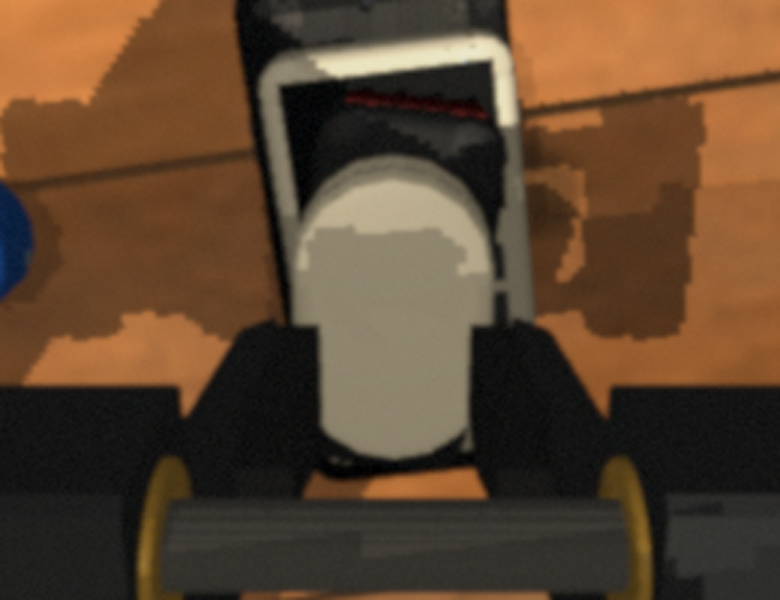

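The fingers (inner edges at crop x 319 and 470) overlap the case edges (295 and 495), which is unexpected. I'll check the side view.

View pics/s3.png

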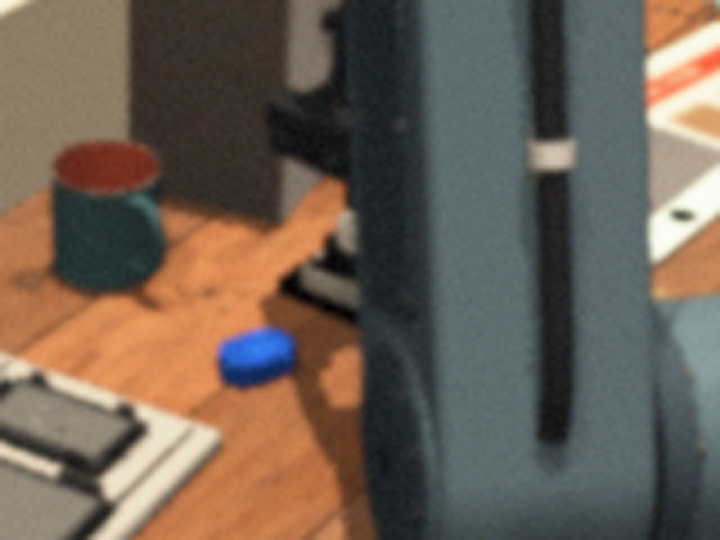

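```bash
python3 - <<'E'
from h import *
p=np.load('w3.npz');s=manip.get_state();print(s['eef_pos'],s['opening'],s['finger_force'],s['contact_force'],s['wrist_torque'])
R=Ro.from_euler('xyz',s['orientation'],degrees=True)
for o in (13.3,20):
  for z in (0,-19,-40):
    for x in (-9,9): print(o,z,x,((px(p,s['eef_pos']+R.apply([x,o,z]))-[189,129])*3).round())
E
```

```text
[ 519.53262858 -323.33096623   53.14298655] 0.29849207048733745 0.0 [ 0.38637148 -0.28806097  0.36014167] [ 0.07186188  0.01483913 -0.0124413 ]
13.3 0 -9 [450. 329.]
13.3 0 9 [451. 252.]
13.3 -19 -9 [456. 369.]
13.3 -19 9 [458. 285.]
13.3 -40 -9 [464. 423.]
13.3 -40 9 [466. 330.]
20 0 -9 [480. 329.]
20 0 9 [483. 252.]
20 -19 -9 [489. 369.]
20 -19 9 [492. 285.]
20 -40 -9 [502. 423.]
20 -40 9 [505. 330.]
```

```bash
python3 - <<'E'
from h import *
p=np.load('w2.npz');s=np.array([514.3,-326,184.5])
for x in (-9,0,9):
  for z in (0,-10,-19,-30,-40): print(x,z,((px(p,s+[x,-44,-z])-[185,72])*3).round(),end=' ')
  print()
p=np.load('w3.npz');f=lambda x,y:(189+(x+.5)/3-.5,129+(y+.5)/3-.5)
for z in (40,50,61,72): print(z,ray(p,f(295,265),z).round(1),ray(p,f(495,265),z).round(1),np.linalg.norm(ray(p,f(295,265),z)-ray(p,f(495,265),z)))
print('front',[(z,ray(p,f(397,155),z).round(1)) for z in(50,61,72)], 'phone w', np.linalg.norm(ray(p,f(238,10),10)-ray(p,f(507,10),10)))
E
```

```text
-9 0 [602. 499.] -9 -10 [613. 519.] -9 -19 [623. 539.] -9 -30 [636. 566.] -9 -40 [651. 593.] 
0 0 [605. 461.] 0 -10 [616. 480.] 0 -19 [626. 498.] 0 -30 [640. 522.] 0 -40 [655. 547.] 
9 0 [608. 422.] 9 -10 [618. 439.] 9 -19 [629. 455.] 9 -30 [644. 477.] 9 -40 [659. 500.] 
40 [ 524.2 -301.8   40. ] [ 517.4 -347.4   40. ] 46.120596557909025
50 [ 527.7 -303.5   50. ] [ 521.2 -346.7   50. ] 43.753282013918124
61 [ 531.6 -305.3   61. ] [ 525.4 -346.    61. ] 41.149236015528096
72 [ 535.4 -307.2   72. ] [ 529.7 -345.3   72. ] 38.54519001713808
front [(50, array([ 548.8, -329.1,   50. ])), (61, array([ 551.4, -329.5,   61. ])), (72, array([ 554. , -329.8,   72. ]))] phone w 65.85888876430208
```

```bash
python3 - <<'E'
import cv2
a=cv2.imread('pics/w2.png')
p=__import__('numpy').load('w3.npz')['img'][:,:,::-1]
cv2.imwrite('pics/w3f.png',cv2.resize(p,None,fx=1.25,fy=1.25))
E
```

```text
(no output)
```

View pics/w3f.png

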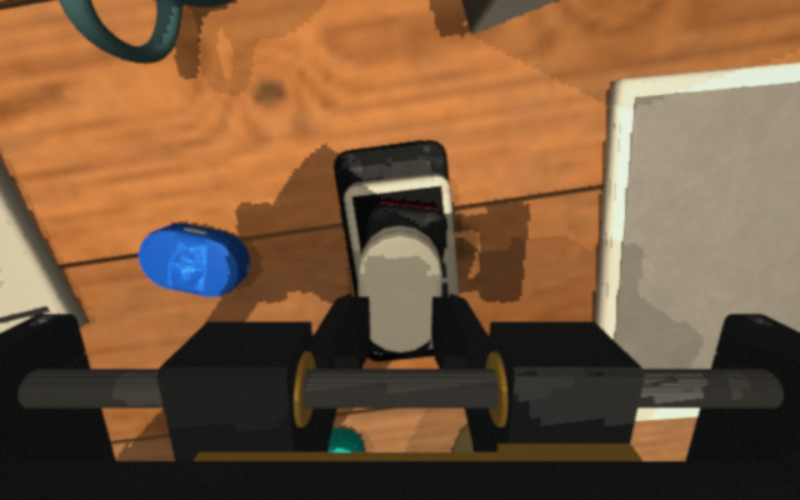

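The fingers' visible front corners project to about 40 mm behind the reported TCP, in both the open and part-closed pictures. The case measurement is consistent in both, and the fingers closed without meeting it. So the real fingertips seem to sit about 40 mm above the reported TCP. I'll reopen and lower in steps, watching the force.

arm_command(deltas=[{"claw": 0.7, "dx": 0.0, "dy": 0, "dz": 0, "rx": 0, "ry": 0, "rz": 0}, {"claw": 0.7, "dx": 0, "dy": 0, "dz": 0, "rx": 0, "ry": 0, "rz": 0}, {"claw": 0.7, "dx": 0, "dy": 0, "dz": 0, "rx": 0, "ry": 0, "rz": 0}, {"claw": 0.7, "dx": 0, "dy": 0, "dz": 0.01, "rx": 0, "ry": 0, "rz": 0}, {"claw": 0.7, "dx": 0, "dy": 0, "dz": 0.01, "rx": 0, "ry": 0, "rz": 0}, {"claw": 0.7, "dx": 0, "dy": 0, "dz": 0, "rx": 0, "ry": 0, "rz": 0}])

```text
time: 5.58
eef_pos: [518.6, -322.5, 31.5]
orientation: [-179.9, 0.1, -8.5]
contact_force: [-0.8, 0.3, -0.1]
opening: 0.7
finger_force: 0.0
```

```bash
python3 - <<'E'
from h import *
p=wcrop('w4.png',[520,-324,60])
go(520,-324,20,-8.5)
s=manip.get_state();R=Ro.from_euler('xyz',s['orientation'],degrees=True)
print([((px(p,s['eef_pos']+R.apply([9,44*s['opening'],z]))-[189,129])*3).round() for z in(0,-20,-40)])
E
```

```text
crop 190 142 3 at [320.9 242.7]
t 5.62 pos [ 519.1 -322.9   32.2] rpy [-1.7994e+02  8.0000e-02 -8.4900e+00] d [0.0011 0.001  0.0122] r [-0.001   0.0015  0.0001] |F| [ 0.6 -0.7  0.4] open 0.701
[array([536., 251.]), array([552., 286.]), array([571., 329.])]
```

View pics/w4.png

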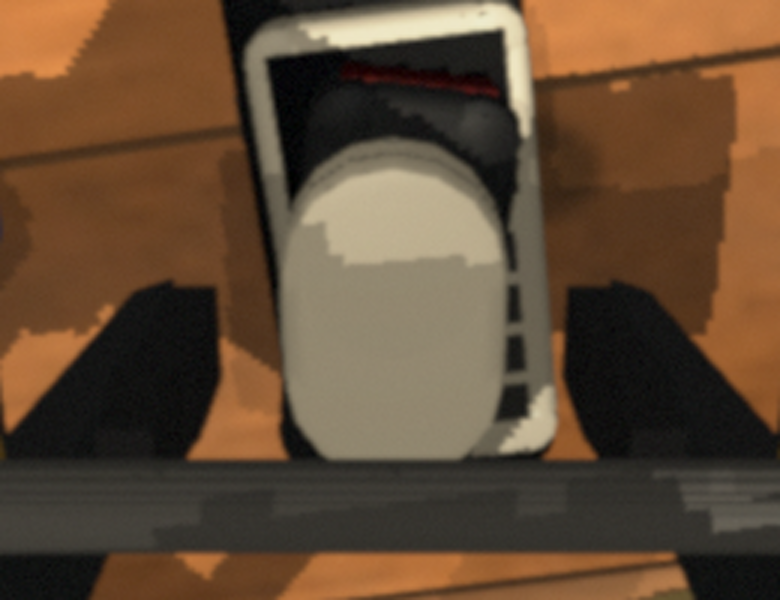

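Measured with the crop offset (190,142), the tip corners at (217,290) and (568,290) match tool z = -40, x = 9. So the true fingertips are 40 mm behind the reported TCP and now level with the case top. The case, with edges at 283 and 505, is centred between the fingers. I'll go down 17 mm and close.

arm_command(deltas=[{"claw": 0.7, "dx": 0.001, "dy": 0.001, "dz": 0.01, "rx": 0, "ry": 0, "rz": 0}, {"claw": 0.7, "dx": 0, "dy": 0, "dz": 0.007, "rx": 0, "ry": 0, "rz": 0}, {"claw": 0.7, "dx": 0, "dy": 0, "dz": 0, "rx": 0, "ry": 0, "rz": 0}, {"claw": 0.3, "dx": 0, "dy": 0, "dz": 0, "rx": 0, "ry": 0, "rz": 0}, {"claw": 0.3, "dx": 0, "dy": 0, "dz": 0, "rx": 0, "ry": 0, "rz": 0}, {"claw": 0.3, "dx": 0, "dy": 0, "dz": 0, "rx": 0, "ry": 0, "rz": 0}, {"claw": 0.3, "dx": 0, "dy": 0, "dz": 0, "rx": 0, "ry": 0, "rz": 0}, {"claw": 0.3, "dx": 0, "dy": 0, "dz": 0, "rx": 0, "ry": 0, "rz": 0}])

```text
time: 6.62
eef_pos: [520.7, -324.7, 16.6]
orientation: [180.0, -0.0, -8.5]
contact_force: [-0.4, 0.4, 2.3]
opening: 0.45
finger_force: 12.0
```

arm_command(deltas=[{"claw": 0.3, "dx": 0, "dy": 0, "dz": -0.01, "rx": 0, "ry": 0, "rz": 0}, {"claw": 0.3, "dx": 0, "dy": 0, "dz": -0.03, "rx": 0, "ry": 0, "rz": 0}, {"claw": 0.3, "dx": 0, "dy": 0, "dz": -0.03, "rx": 0, "ry": 0, "rz": 0}, {"claw": 0.3, "dx": 0, "dy": 0, "dz": -0.03, "rx": 0, "ry": 0, "rz": 0}, {"claw": 0.3, "dx": 0, "dy": 0, "dz": 0, "rx": 0, "ry": 0, "rz": -0.12}, {"claw": 0.3, "dx": 0, "dy": 0, "dz": 0, "rx": 0, "ry": 0, "rz": -0.119}, {"claw": 0.3, "dx": 0.004, "dy": -0.024, "dz": 0, "rx": 0, "ry": 0, "rz": 0}, {"claw": 0.3, "dx": 0.007, "dy": -0.042, "dz": 0, "rx": 0, "ry": 0, "rz": 0}, {"claw": 0.3, "dx": 0.0085, "dy": -0.05, "dz": 0, "rx": 0, "ry": 0, "rz": 0}, {"claw": 0.3, "dx": 0.0085, "dy": -0.05, "dz": 0, "rx": 0, "ry": 0, "rz": 0}, {"claw": 0.3, "dx": 0.0085, "dy": -0.05, "dz": 0, "rx": 0, "ry": 0, "rz": 0}, {"claw": 0.3, "dx": 0.0085, "dy": -0.05, "dz": 0, "rx": 0, "ry": 0, "rz": 0}, {"claw": 0.3, "dx": 0.0085, "dy": -0.05, "dz": 0, "rx": 0, "ry": 0, "rz": 0}, {"claw": 0.3, "dx": 0.0085, "dy": -0.05, "dz": 0, "rx": 0, "ry": 0, "rz": 0}, {"claw": 0.3, "dx": 0.0085, "dy": -0.05, "dz": 0, "rx": 0, "ry": 0, "rz": 0}, {"claw": 0.3, "dx": 0.0085, "dy": -0.05, "dz": 0, "rx": 0, "ry": 0, "rz": 0}, {"claw": 0.3, "dx": 0.0085, "dy": -0.05, "dz": 0, "rx": 0, "ry": 0, "rz": 0}, {"claw": 0.3, "dx": 0.007, "dy": -0.043, "dz": 0, "rx": 0, "ry": 0, "rz": 0}, {"claw": 0.3, "dx": 0.004, "dy": -0.024, "dz": 0, "rx": 0, "ry": 0, "rz": 0}, {"claw": 0.3, "dx": 0, "dy": 0, "dz": 0, "rx": 0, "ry": 0, "rz": 0}])

```text
time: 9.12
eef_pos: [564.1, 267.6, 116.1]
orientation: [-180.0, 0.0, 5.3]
contact_force: [0.1, -0.2, 0.0]
opening: 0.45
finger_force: 12.0
```

```bash
python3 - <<'E'
from h import *
p=wcrop('w5.png',[580,250,60],w=160,h=120,k=2.5)
go(566.4,264.8,-9,5.2)
for t in ['earbud_case_cup','earbud_case']: print(t,[(np.round(d['at']).tolist(),round(d['confidence'],2)) for d in manip.boxes_of(p,t)])
p=snap('top');np.savez('t5.npz',K=p['K'],extrinsics=p['extrinsics'],img=p['img'])
for t in ['scanner','card_reader','phone']: print(t,[(np.round(d['at']).tolist(),round(d['confidence'],2)) for d in manip.boxes_of(p,t)])
E
```

```text
crop 182 63 2.5 at [342.5 183.7]
t 9.18 pos [564.4 266.2 116.1] rpy [1.7998e+02 4.0000e-02 5.2500e+00] d [0.002  0.0015 0.1251] r [0.0003 0.0008 0.0008] |F| [0.4 0.4 0.1] open 0.453
earbud_case_cup []
earbud_case [([573.0, 270.0, 169.0], 0.56)]
scanner [([514.0, -325.0, 48.0], 0.94)]
card_reader []
phone [([592.0, -34.0, 30.0], 0.75), ([504.0, -304.0, 13.0], 0.74)]
```

View pics/w5.png

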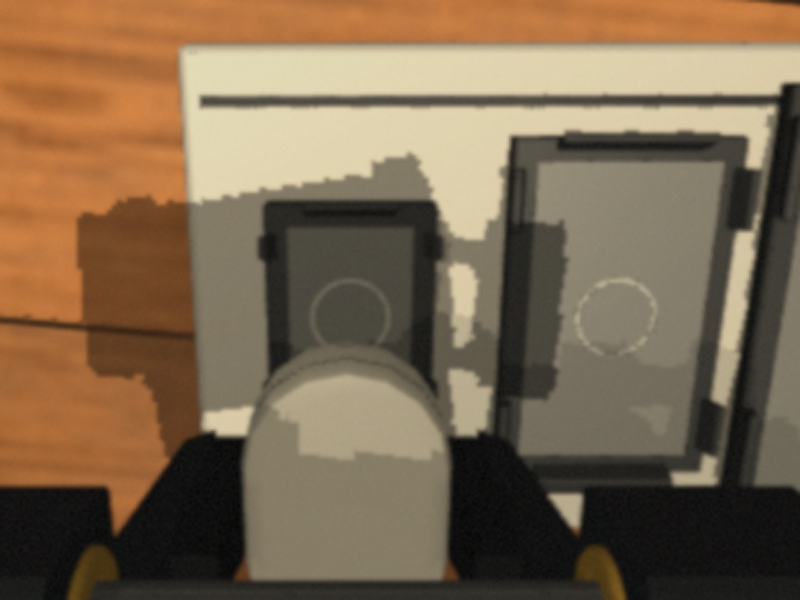

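The case is held level above its cup. The cup ring is at crop (350,315), and the card reader's ring is at (616,316).

```bash
python3 - <<'E'
from h import *
p=np.load('w5.npz');f=lambda x,y:(182+(x+.5)/2.5-.5,63+(y+.5)/2.5-.5)
print(ray(p,f(350,315.5),24),ray(p,f(616,316.5),24),'front',ray(p,f(348,347),160))
L=ray(p,f(245,470),164);R=ray(p,f(450,470),164);print(L,R)
go(566,265,-9,5.2)
E
```

```text
[564.50720929 265.31608783  24.        ] [573.35238404 165.02883123  24.        ] front [594.37738304 269.45502835 160.        ]
[568.51485707 287.41312413 164.        ] [572.19858608 247.23232049 164.        ]
t 9.47 pos [565.7 264.1 116.3] rpy [180.     0.     5.11] d [ 0.0003 -0.0009  0.1253] r [ 0.0001  0.     -0.0016] |F| [-0.6 -0.6 -0.5] open 0.451
```

arm_command(deltas=[{"claw": 0.3, "dx": 0.001, "dy": -0.001, "dz": 0.03, "rx": 0, "ry": 0, "rz": 0}, {"claw": 0.3, "dx": 0, "dy": 0, "dz": 0.04, "rx": 0, "ry": 0, "rz": 0}, {"claw": 0.3, "dx": 0, "dy": 0, "dz": 0.03, "rx": 0, "ry": 0, "rz": 0}, {"claw": 0.3, "dx": 0, "dy": 0, "dz": 0.015, "rx": 0, "ry": 0, "rz": 0}, {"claw": 0.3, "dx": 0, "dy": 0, "dz": 0.006, "rx": 0, "ry": 0, "rz": 0}, {"claw": 0.3, "dx": 0, "dy": 0, "dz": 0.002, "rx": 0, "ry": 0, "rz": 0}, {"claw": 0.3, "dx": 0, "dy": 0, "dz": 0, "rx": 0, "ry": 0, "rz": 0}, {"claw": 0.3, "dx": 0, "dy": 0, "dz": 0, "rx": 0, "ry": 0, "rz": 0}])

```text
time: 10.48
eef_pos: [567.3, 266.3, -5.8]
orientation: [-180.0, -0.1, 5.2]
contact_force: [0.6, -0.6, -0.0]
opening: 0.453
finger_force: 12.0
```

arm_command(deltas=[{"claw": 0.3, "dx": 0, "dy": 0, "dz": 0.0015, "rx": 0, "ry": 0, "rz": 0}, {"claw": 0.3, "dx": 0, "dy": 0, "dz": 0.0015, "rx": 0, "ry": 0, "rz": 0}, {"claw": 0.3, "dx": 0, "dy": 0, "dz": 0, "rx": 0, "ry": 0, "rz": 0}])

```text
time: 10.85
eef_pos: [566.7, 266.2, -9.5]
orientation: [-180.0, -0.0, 5.2]
contact_force: [-1.3, -0.5, 2.6]
opening: 0.453
finger_force: 12.0
```

arm_command(deltas=[{"claw": 0.62, "dx": 0, "dy": 0, "dz": 0, "rx": 0, "ry": 0, "rz": 0}, {"claw": 0.62, "dx": 0, "dy": 0, "dz": 0, "rx": 0, "ry": 0, "rz": 0}, {"claw": 0.62, "dx": 0, "dy": 0, "dz": 0, "rx": 0, "ry": 0, "rz": 0}, {"claw": 0.62, "dx": 0, "dy": 0, "dz": -0.015, "rx": 0, "ry": 0, "rz": 0}, {"claw": 0.62, "dx": 0, "dy": 0, "dz": -0.035, "rx": 0, "ry": 0, "rz": 0}, {"claw": 0.62, "dx": 0, "dy": 0, "dz": -0.05, "rx": 0, "ry": 0, "rz": 0}, {"claw": 0.62, "dx": 0, "dy": 0, "dz": -0.03, "rx": 0, "ry": 0, "rz": 0}, {"claw": 0.62, "dx": 0, "dy": 0, "dz": 0, "rx": 0, "ry": 0, "rz": 0}])

```text
time: 11.85
eef_pos: [569.1, 266.8, 124.6]
orientation: [-179.9, -0.4, 5.2]
contact_force: [-0.3, 0.8, -0.1]
opening: 0.621
finger_force: 0.0
```

```bash
python3 - <<'E'
from h import *
p=wcrop('w6.png',[566,265,30])
a=snap('wrist')
im=cv2.imread('pics/w6.png')
u=px(p,[565.5,265.1,24]);print('cup',u)
for t in ['earbud_case']: print(t,[(np.round(d['at'],1).tolist(),round(d['confidence'],2)) for d in manip.boxes_of(p,t)])
# white blob rect at z=46 plane
hsv=cv2.cvtColor(p['img'],cv2.COLOR_RGB2HSV)
go(515,-325,116,-8)
E
```

```text
crop 190 92 3 at [321.  192.5]
cup [320.81351096 191.33547828]
earbud_case [([573.3, 267.5, 47.1], 0.59)]
t 12.0 pos [565.7 265.9 119.1] rpy [1.7999e+02 1.0000e-01 5.2000e+00] d [-0.104   0.5839  0.0035] r [0.0005 0.0018 0.2304] |F| [ 0.2 -0.6 -0.9] open 0.621
```

View pics/w6.png

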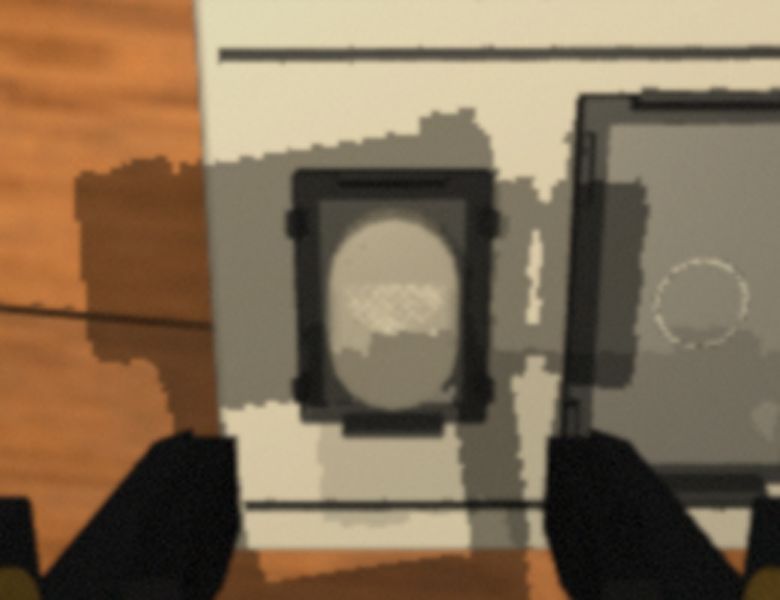

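The case sits flat and centred in its cup at crop (393,312). On to the scanner.

arm_command(deltas=[{"claw": 0.8, "dx": -0.004, "dy": 0.024, "dz": 0, "rx": 0, "ry": 0, "rz": 0}, {"claw": 0.8, "dx": -0.007, "dy": 0.043, "dz": 0, "rx": 0, "ry": 0, "rz": 0}, {"claw": 0.8, "dx": -0.009, "dy": 0.05, "dz": 0, "rx": 0, "ry": 0, "rz": 0}, {"claw": 0.8, "dx": -0.009, "dy": 0.05, "dz": 0, "rx": 0, "ry": 0, "rz": 0}, {"claw": 0.8, "dx": -0.009, "dy": 0.05, "dz": 0, "rx": 0, "ry": 0, "rz": 0}, {"claw": 0.8, "dx": -0.009, "dy": 0.05, "dz": 0, "rx": 0, "ry": 0, "rz": 0}, {"claw": 0.8, "dx": -0.009, "dy": 0.05, "dz": 0, "rx": 0, "ry": 0, "rz": 0}, {"claw": 0.8, "dx": -0.009, "dy": 0.05, "dz": 0, "rx": 0, "ry": 0, "rz": 0}, {"claw": 0.8, "dx": -0.009, "dy": 0.05, "dz": 0, "rx": 0, "ry": 0, "rz": 0}, {"claw": 0.8, "dx": -0.009, "dy": 0.05, "dz": 0, "rx": 0, "ry": 0, "rz": 0}, {"claw": 0.8, "dx": -0.009, "dy": 0.05, "dz": 0, "rx": 0, "ry": 0, "rz": 0}, {"claw": 0.8, "dx": -0.008, "dy": 0.043, "dz": 0, "rx": 0, "ry": 0, "rz": 0}, {"claw": 0.8, "dx": -0.004, "dy": 0.024, "dz": 0, "rx": 0, "ry": 0, "rz": 0}, {"claw": 0.8, "dx": 0, "dy": 0, "dz": 0, "rx": 0, "ry": 0, "rz": 0.115}, {"claw": 0.8, "dx": 0, "dy": 0, "dz": 0, "rx": 0, "ry": 0, "rz": 0.115}, {"claw": 0.8, "dx": 0, "dy": 0, "dz": 0, "rx": 0, "ry": 0, "rz": 0}])

```text
time: 14.0
eef_pos: [515.6, -323.9, 119.1]
orientation: [-179.9, 0.1, -7.9]
contact_force: [-0.7, 0.0, -1.1]
opening: 0.801
finger_force: 0.0
```

```bash
python3 - <<'E'
from h import *
p=wcrop('w7.png',[517,-325,40])
for t in ['scanner','card_reader','phone']: print(t,[(np.round(d['at']).tolist(),round(d['confidence'],2)) for d in manip.boxes_of(p,t)])
go(515,-325,116,-8)
E
```

```text
crop 190 91 3 at [320.2 191.4]
scanner [([517.0, -324.0, 45.0], 0.72)]
card_reader [([542.0, -343.0, 27.0], 0.94)]
phone [([574.0, -318.0, 9.0], 0.55)]
t 14.2 pos [ 516.  -324.4  119.9] rpy [-1.7997e+02  3.0000e-02 -7.8600e+00] d [-0.0009  0.0007  0.0039] r [-0.0005  0.0005  0.0025] |F| [-0.4 -0.2  0. ] open 0.798
```

View pics/w7.png

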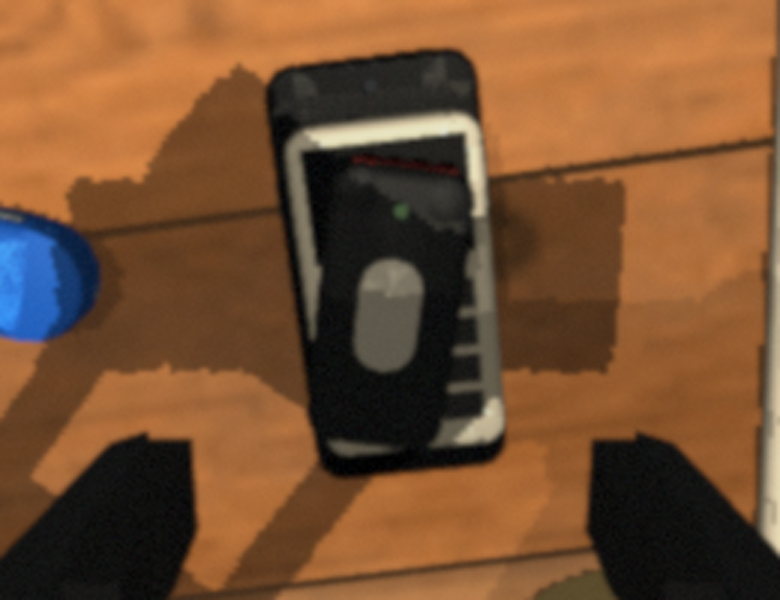

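```bash
python3 - <<'E'
from h import *
p=np.load('w7.npz');f=lambda x,y:(190+(x+.5)/3-.5,91+(y+.5)/3-.5)
for z,n,q in[(50,'sc',[(343,170),(472,188),(437,446),(312,430)]),(50,'btn',[(393,258),(383,373)]),(50,'led-btn',[(400,210),(388,315)]),(28,'cr',[(285,135),(478,113),(503,440),(330,460)]),(10,'ph',[(269,75),(474,52),(503,462),(326,475)])]:
    Q=np.array([ray(p,f(*k),z) for k in q])[:,:2];print(n,Q.round(1).tolist(),Q.mean(0).round(1),cv2.minAreaRect(Q.astype(np.float32)) if len(Q)>2 else np.degrees(np.arctan2(*(Q[0]-Q[1])[::-1])))
E
```

```text
sc [[559.2, -317.3], [549.3, -352.1], [472.9, -332.8], [483.4, -296.1]] [ 516.2 -324.6] ((516.0620727539062, -325.0426940917969), (38.20294952392578, 78.89485168457031), 74.39139556884766)
btn [[532.6, -327.6], [498.5, -319.9]] [ 515.6 -323.7] -12.720681396795944
led-btn [[546.0, -331.4], [516.0, -323.8]] [ 531.  -327.6] -14.210143507526057
cr [[569.2, -300.2], [567.7, -357.9], [461.9, -354.5], [462.6, -296.8]] [ 515.4 -327.3] ((515.166748046875, -327.35235595703125), (57.68208694458008, 106.92103576660156), 88.20065307617188)
ph [[586.8, -296.1], [584.8, -360.2], [445.1, -354.9], [448.7, -292.0]] [ 516.4 -325.8] ((515.9246826171875, -326.0304870605469), (64.08747100830078, 139.77783203125), 88.25997161865234)
```

arm_command(deltas=[{"claw": 0.68, "dx": 0, "dy": 0, "dz": 0.03, "rx": 0, "ry": 0, "rz": 0.115}, {"claw": 0.68, "dx": 0, "dy": 0, "dz": 0.04, "rx": 0, "ry": 0, "rz": 0}, {"claw": 0.68, "dx": 0, "dy": 0, "dz": 0.03, "rx": 0, "ry": 0, "rz": 0}, {"claw": 0.68, "dx": 0, "dy": 0, "dz": 0.015, "rx": 0, "ry": 0, "rz": 0}, {"claw": 0.68, "dx": 0, "dy": 0, "dz": 0.01, "rx": 0, "ry": 0, "rz": 0}, {"claw": 0.68, "dx": 0, "dy": 0, "dz": 0, "rx": 0, "ry": 0, "rz": 0}, {"claw": 0.68, "dx": 0, "dy": 0, "dz": 0, "rx": 0, "ry": 0, "rz": 0}])

```text
time: 15.08
eef_pos: [516.7, -325.6, -3.6]
orientation: [179.9, -0.1, -14.6]
contact_force: [-0.8, 0.6, 0.2]
opening: 0.681
finger_force: 0.0
```

arm_command(deltas=[{"claw": 0.3, "dx": 0, "dy": 0, "dz": 0, "rx": 0, "ry": 0, "rz": 0}, {"claw": 0.3, "dx": 0, "dy": 0, "dz": 0, "rx": 0, "ry": 0, "rz": 0}, {"claw": 0.3, "dx": 0, "dy": 0, "dz": 0, "rx": 0, "ry": 0, "rz": 0}, {"claw": 0.3, "dx": 0, "dy": 0, "dz": 0, "rx": 0, "ry": 0, "rz": 0}, {"claw": 0.3, "dx": 0, "dy": 0, "dz": 0, "rx": 0, "ry": 0, "rz": 0}], squeeze=15)

```text
time: 15.7
eef_pos: [516.3, -325.0, -4.1]
orientation: [180.0, -0.0, -14.6]
contact_force: [0.0, 1.0, 6.3]
opening: 0.474
finger_force: 15.0
```

arm_command(deltas=[{"claw": 0.3, "dx": 0, "dy": 0, "dz": -0.01, "rx": 0, "ry": 0, "rz": 0}, {"claw": 0.3, "dx": 0, "dy": 0, "dz": -0.03, "rx": 0, "ry": 0, "rz": 0}, {"claw": 0.3, "dx": 0, "dy": 0, "dz": -0.035, "rx": 0, "ry": 0, "rz": 0}, {"claw": 0.3, "dx": 0, "dy": 0, "dz": -0.03, "rx": 0, "ry": 0, "rz": -0.1}, {"claw": 0.3, "dx": 0, "dy": 0, "dz": -0.01, "rx": 0, "ry": 0, "rz": -0.123}, {"claw": 0.3, "dx": 0, "dy": 0, "dz": 0, "rx": 0, "ry": 0, "rz": -0.123}, {"claw": 0.3, "dx": 0.009, "dy": -0.024, "dz": 0, "rx": 0, "ry": 0, "rz": 0}, {"claw": 0.3, "dx": 0.015, "dy": -0.043, "dz": 0, "rx": 0, "ry": 0, "rz": 0}, {"claw": 0.3, "dx": 0.018, "dy": -0.05, "dz": 0, "rx": 0, "ry": 0, "rz": 0}, {"claw": 0.3, "dx": 0.018, "dy": -0.05, "dz": 0, "rx": 0, "ry": 0, "rz": 0}, {"claw": 0.3, "dx": 0.018, "dy": -0.05, "dz": 0, "rx": 0, "ry": 0, "rz": 0}, {"claw": 0.3, "dx": 0.015, "dy": -0.042, "dz": 0, "rx": 0, "ry": 0, "rz": 0}, {"claw": 0.3, "dx": 0.009, "dy": -0.024, "dz": 0, "rx": 0, "ry": 0, "rz": 0}, {"claw": 0.3, "dx": 0, "dy": 0, "dz": 0, "rx": 0, "ry": 0, "rz": 0}, {"claw": 0.3, "dx": 0, "dy": 0, "dz": 0, "rx": 0, "ry": 0, "rz": 0}])

```text
time: 17.58
eef_pos: [591.4, -34.5, 110.2]
orientation: [180.0, 0.0, 5.3]
contact_force: [-0.1, 0.9, -0.8]
opening: 0.479
finger_force: 15.0
```

```bash
python3 - <<'E'
from h import *
p=wcrop('w8.png',[600,-34,60],w=160,h=120,k=2.5)
for t in ['scanner','scanner_cup','phone_cup']: print(t,[(np.round(d['at']).tolist(),round(d['confidence'],2)) for d in manip.boxes_of(p,t)])
go(592.5,-34,-7.5,5.2)
E
```

```text
crop 159 72 2.5 at [319.6 192.2]
scanner [([605.0, -33.0, 159.0], 0.68)]
scanner_cup [([626.0, -26.0, 22.0], 0.6)]
phone_cup [([604.0, 67.0, 23.0], 0.56)]
t 17.77 pos [591.4 -34.9 110.2] rpy [1.7999e+02 1.0000e-02 5.1700e+00] d [ 0.0012 -0.0008  0.1177] r [ 0.0001  0.0002 -0.0005] |F| [ 0.5  0.1 -0.6] open 0.477
```

View pics/w8.png

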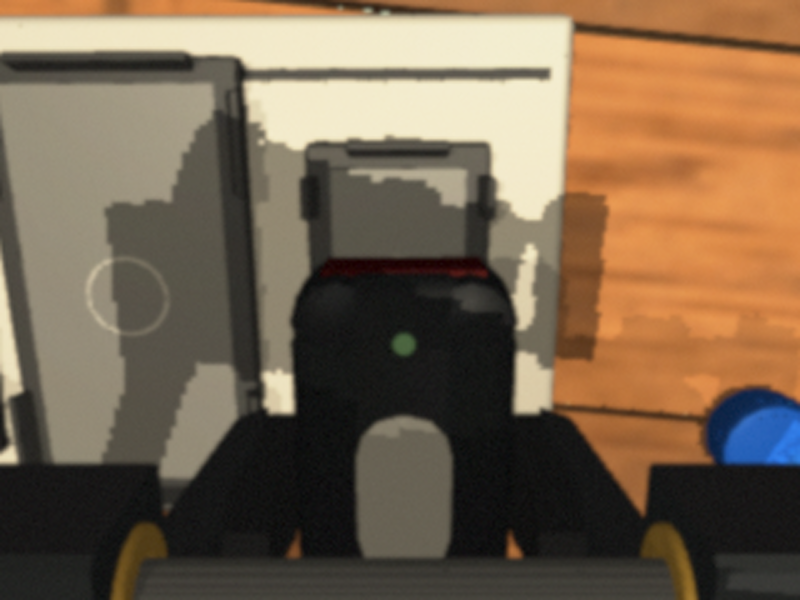

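The scanner is held level and square, with its LED at crop (403,344). The phone cup ring is at (128,297), and the scanner cup's far seat edge is at about (398,166).

```bash
python3 - <<'E'
from h import *
p=np.load('w8.npz');f=lambda x,y:(159+(x+.5)/2.5-.5,72+(y+.5)/2.5-.5)
r=ray(p,f(128,297),24);e=ray(p,f(399,166),24);c=np.array([.9959,.0906,0])
print('ring',r,'sc cup by ring',r+100*np.array([.0906,-.9959,0]),'by edge',e-50*c, 'front top of scanner',ray(p,f(404,275),155.)-43*c)
E
```

```text
ring [582.41044066  66.2693313   24.        ] sc cup by ring [591.47044066 -33.3206687   24.        ] by edge [589.33135588 -33.84875282  24.        ] front top of scanner [588.71563171 -35.26795932 155.        ]
```

arm_command(deltas=[{"claw": 0.3, "dx": 0.001, "dy": -0.001, "dz": 0.03, "rx": 0, "ry": 0, "rz": 0}, {"claw": 0.3, "dx": 0, "dy": 0, "dz": 0.04, "rx": 0, "ry": 0, "rz": 0}, {"claw": 0.3, "dx": 0, "dy": 0, "dz": 0.03, "rx": 0, "ry": 0, "rz": 0}, {"claw": 0.3, "dx": 0, "dy": 0, "dz": 0.012, "rx": 0, "ry": 0, "rz": 0}, {"claw": 0.3, "dx": 0, "dy": 0, "dz": 0.003, "rx": 0, "ry": 0, "rz": 0}, {"claw": 0.3, "dx": 0, "dy": 0, "dz": 0.0015, "rx": 0, "ry": 0, "rz": 0}, {"claw": 0.3, "dx": 0, "dy": 0, "dz": 0, "rx": 0, "ry": 0, "rz": 0}, {"claw": 0.3, "dx": 0, "dy": 0, "dz": 0, "rx": 0, "ry": 0, "rz": 0}])

```text
time: 18.77
eef_pos: [593.1, -32.8, -5.4]
orientation: [180.0, -0.1, 5.3]
contact_force: [-0.7, -0.2, -0.6]
opening: 0.475
finger_force: 15.0
```

arm_command(deltas=[{"claw": 0.3, "dx": 0, "dy": 0, "dz": 0.0015, "rx": 0, "ry": 0, "rz": 0}, {"claw": 0.3, "dx": 0, "dy": 0, "dz": 0.0015, "rx": 0, "ry": 0, "rz": 0}, {"claw": 0.3, "dx": 0, "dy": 0, "dz": 0, "rx": 0, "ry": 0, "rz": 0}])

```text
time: 19.15
eef_pos: [592.8, -32.7, -8.1]
orientation: [180.0, -0.0, 5.3]
contact_force: [-3.3, 1.2, 8.7]
opening: 0.471
finger_force: 15.0
```

arm_command(deltas=[{"claw": 0.62, "dx": 0, "dy": 0, "dz": 0, "rx": 0, "ry": 0, "rz": 0}, {"claw": 0.62, "dx": 0, "dy": 0, "dz": 0, "rx": 0, "ry": 0, "rz": 0}, {"claw": 0.62, "dx": 0, "dy": 0, "dz": 0, "rx": 0, "ry": 0, "rz": 0}, {"claw": 0.62, "dx": 0, "dy": 0, "dz": -0.015, "rx": 0, "ry": 0, "rz": 0}, {"claw": 0.62, "dx": 0, "dy": 0, "dz": -0.035, "rx": 0, "ry": 0, "rz": 0}, {"claw": 0.62, "dx": 0, "dy": 0, "dz": -0.05, "rx": 0, "ry": 0, "rz": 0}, {"claw": 0.62, "dx": 0, "dy": 0, "dz": -0.03, "rx": 0, "ry": 0, "rz": 0}, {"claw": 0.62, "dx": 0, "dy": 0, "dz": 0, "rx": 0, "ry": 0, "rz": 0}, {"claw": 0.62, "dx": 0, "dy": 0, "dz": 0, "rx": 0, "ry": 0, "rz": 0}])

```text
time: 20.27
eef_pos: [591.9, -32.5, 120.1]
orientation: [-180.0, 0.1, 5.3]
contact_force: [-0.1, -0.4, -0.1]
opening: 0.622
finger_force: 0.0
```

```bash
python3 - <<'E'
from h import *
p=wcrop('w9.png',[592,-34,30])
for t in ['scanner','scanner_cup']: print(t,[(np.round(d['at']).tolist(),round(d['confidence'],2)) for d in manip.boxes_of(p,t)])
go(516,-326,120,-1.5)
E
```

```text
crop 190 89 3 at [320.9 189.6]
scanner [([596.0, -36.0, 44.0], 0.95)]
scanner_cup [([607.0, -32.0, 22.0], 0.67)]
t 20.43 pos [591.3 -32.4 119. ] rpy [-1.7994e+02  1.7000e-01  5.2600e+00] d [-0.1019  0.2855 -0.001 ] r [-0.0009  0.003   0.1179] |F| [0.4 0.5 0.8] open 0.617
```

View pics/w9.png

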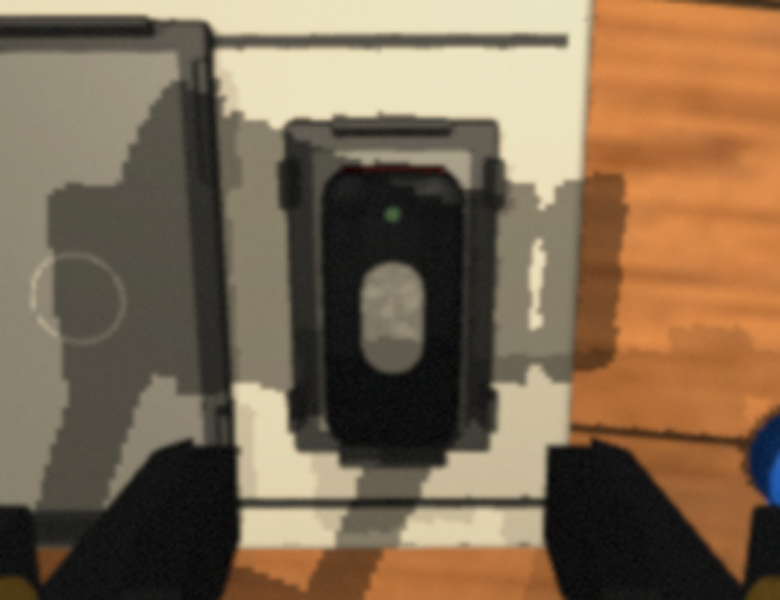

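The scanner lies in the cup with its button at crop (393,318). I'll check its offset numerically against the phone cup ring at (78,298).

```bash
python3 - <<'E'
from h import *
p=np.load('w9.npz');f=lambda x,y:(190+(x+.5)/3-.5,89+(y+.5)/3-.5)
r=ray(p,f(78,298),24);cup=r+100*np.array([.0906,-.9959,0]);print('ring',r,'cup',cup)
print('btn',ray(p,f(393,318),46),'mid',(ray(p,f(393,172),46)+ray(p,f(392,448),46))/2,np.linalg.norm(ray(p,f(393,172),46)-ray(p,f(392,448),46)))
for n,z in (('seat far',24),): print(n,ray(p,f(393,151),z)-50*np.array([.9959,.0906,0]))
E
```

```text
ring [582.81108736  66.27438193  24.        ] cup [591.87108736 -33.31561807  24.        ]
btn [591.67329745 -33.78544192  46.        ] mid [592.16407003 -33.58462189  46.        ] 84.75653146096981
seat far [588.25604019 -34.10129376  24.        ]
```

arm_command(deltas=[{"claw": 1, "dx": -0.009, "dy": 0.024, "dz": 0, "rx": 0, "ry": 0, "rz": 0}, {"claw": 1, "dx": -0.015, "dy": 0.043, "dz": 0, "rx": 0, "ry": 0, "rz": 0}, {"claw": 1, "dx": -0.018, "dy": 0.051, "dz": 0, "rx": 0, "ry": 0, "rz": 0}, {"claw": 1, "dx": -0.018, "dy": 0.051, "dz": 0, "rx": 0, "ry": 0, "rz": 0}, {"claw": 1, "dx": -0.018, "dy": 0.051, "dz": 0, "rx": 0, "ry": 0, "rz": 0}, {"claw": 1, "dx": -0.015, "dy": 0.043, "dz": 0, "rx": 0, "ry": 0, "rz": 0}, {"claw": 1, "dx": -0.009, "dy": 0.023, "dz": 0, "rx": 0, "ry": 0, "rz": 0}, {"claw": 1, "dx": 0, "dy": 0, "dz": 0, "rx": 0, "ry": 0, "rz": 0.12}, {"claw": 1, "dx": 0, "dy": 0, "dz": 0, "rx": 0, "ry": 0, "rz": 0}, {"claw": 1, "dx": 0, "dy": 0, "dz": 0, "rx": 0, "ry": 0, "rz": 0}])

```text
time: 21.68
eef_pos: [517.2, -325.9, 120.3]
orientation: [-180.0, 0.0, -1.4]
contact_force: [-0.8, 0.1, 0.2]
opening: 0.999
finger_force: 0.0
```

```bash
python3 - <<'E'
from h import *
for cam in('wrist','top'):
    p=wcrop('x_'+cam+'.png',[516,-327,28],cam=cam)
    for t in ['card_reader','phone']: print(t,[(np.round(d['at']).tolist(),round(d['confidence'],2)) for d in manip.boxes_of(p,t)])
    h=cv2.cvtColor(p['img'],cv2.COLOR_RGB2HSV);poly=np.array([px(p,[516+a*66,-327+b*42,28]) for a,b in((-1,-1),(-1,1),(1,1),(1,-1))]).astype(np.int32)
    roi=np.zeros(h.shape[:2],np.uint8);cv2.fillPoly(roi,[poly],1)
    m=((h[:,:,1]<90)&(h[:,:,2]>85)&(roi>0)).astype(np.uint8)
    n,l,st,_=cv2.connectedComponentsWithStats(m);k=1+np.argmax(st[1:,4]);ys,xs=np.where(l==k)
    W=np.array([ray(p,q,28)[:2] for q in zip(xs,ys)],np.float32);print(cam,len(xs),cv2.minAreaRect(W))
    W=np.array([ray(p,q,28)[:2] for q in zip(*np.where(m)[::-1])],np.float32);print(cv2.minAreaRect(W))
go(515.5,-327.3,-26,-1.7)
E
```

```text
crop 190 90 3 at [320.5 190.4]
card_reader [([522.0, -326.0, 25.0], 0.79)]
phone [([575.0, -313.0, 14.0], 0.59)]
wrist 2834 ((516.3931884765625, -327.9259033203125), (59.488136291503906, 107.54451751708984), 88.48585510253906)
((520.300048828125, -328.0291748046875), (59.488136291503906, 115.3611068725586), 88.48585510253906)
crop 331 90 3 at [462.  190.7]
card_reader []
phone [([518.0, -294.0, 10.0], 0.76)]
top 533 ((497.6705017089844, -343.4216003417969), (52.99464416503906, 96.27367401123047), 88.48511505126953)
((516.5286254882812, -332.9928283691406), (74.6667251586914, 133.40615844726562), 88.6336669921875)
t 21.98 pos [ 517.3 -326.5  120.8] rpy [180.    -0.    -1.56] d [-0.0018  0.0008  0.1468] r [ 0.0001 -0.0001  0.0025] |F| [ 0.8 -0.5 -0.7] open 1.001
```

arm_command(deltas=[{"claw": 1, "dx": -0.001, "dy": 0.0012, "dz": 0.04, "rx": 0, "ry": 0, "rz": 0}, {"claw": 1, "dx": 0, "dy": 0, "dz": 0.04, "rx": 0, "ry": 0, "rz": 0}, {"claw": 1, "dx": 0, "dy": 0, "dz": 0.035, "rx": 0, "ry": 0, "rz": 0}, {"claw": 1, "dx": 0, "dy": 0, "dz": 0.02, "rx": 0, "ry": 0, "rz": 0}, {"claw": 1, "dx": 0, "dy": 0, "dz": 0.008, "rx": 0, "ry": 0, "rz": 0}, {"claw": 1, "dx": 0, "dy": 0, "dz": 0.002, "rx": 0, "ry": 0, "rz": 0}, {"claw": 1, "dx": 0, "dy": 0, "dz": 0, "rx": 0, "ry": 0, "rz": 0}])

```text
time: 22.85
eef_pos: [516.9, -328.7, -23.1]
orientation: [179.9, -0.1, -1.6]
contact_force: [0.6, -0.6, -0.9]
opening: 1.003
finger_force: 0.0
```

arm_command(deltas=[{"claw": 0.5, "dx": 0, "dy": 0, "dz": 0, "rx": 0, "ry": 0, "rz": 0}, {"claw": 0.5, "dx": 0, "dy": 0, "dz": 0, "rx": 0, "ry": 0, "rz": 0}, {"claw": 0.5, "dx": 0, "dy": 0, "dz": 0, "rx": 0, "ry": 0, "rz": 0}, {"claw": 0.5, "dx": 0, "dy": 0, "dz": 0, "rx": 0, "ry": 0, "rz": 0}, {"claw": 0.5, "dx": 0, "dy": 0, "dz": 0, "rx": 0, "ry": 0, "rz": 0}], squeeze=20)

```text
time: 23.48
eef_pos: [516.2, -327.9, -23.9]
orientation: [-180.0, -0.0, -1.6]
contact_force: [-1.0, 1.4, 4.6]
opening: 0.678
finger_force: 20.0
```

arm_command(deltas=[{"claw": 0.5, "dx": 0, "dy": 0, "dz": -0.01, "rx": 0, "ry": 0, "rz": 0}, {"claw": 0.5, "dx": 0, "dy": 0, "dz": -0.025, "rx": 0, "ry": 0, "rz": 0}, {"claw": 0.5, "dx": 0, "dy": 0, "dz": -0.04, "rx": 0, "ry": 0, "rz": 0}, {"claw": 0.5, "dx": 0, "dy": 0, "dz": -0.04, "rx": 0, "ry": 0, "rz": 0}, {"claw": 0.5, "dx": 0, "dy": 0, "dz": -0.025, "rx": 0, "ry": 0, "rz": -0.06}, {"claw": 0.5, "dx": 0, "dy": 0, "dz": 0, "rx": 0, "ry": 0, "rz": -0.059}, {"claw": 0.5, "dx": 0.005, "dy": -0.024, "dz": 0, "rx": 0, "ry": 0, "rz": 0}, {"claw": 0.5, "dx": 0.009, "dy": -0.043, "dz": 0, "rx": 0, "ry": 0, "rz": 0}, {"claw": 0.5, "dx": 0.0105, "dy": -0.05, "dz": 0, "rx": 0, "ry": 0, "rz": 0}, {"claw": 0.5, "dx": 0.0105, "dy": -0.05, "dz": 0, "rx": 0, "ry": 0, "rz": 0}, {"claw": 0.5, "dx": 0.0105, "dy": -0.05, "dz": 0, "rx": 0, "ry": 0, "rz": 0}, {"claw": 0.5, "dx": 0.0105, "dy": -0.05, "dz": 0, "rx": 0, "ry": 0, "rz": 0}, {"claw": 0.5, "dx": 0.0105, "dy": -0.05, "dz": 0, "rx": 0, "ry": 0, "rz": 0}, {"claw": 0.5, "dx": 0.0105, "dy": -0.05, "dz": 0, "rx": 0, "ry": 0, "rz": 0}, {"claw": 0.5, "dx": 0.0105, "dy": -0.05, "dz": 0, "rx": 0, "ry": 0, "rz": 0}, {"claw": 0.5, "dx": 0.009, "dy": -0.043, "dz": 0, "rx": 0, "ry": 0, "rz": 0}, {"claw": 0.5, "dx": 0.005, "dy": -0.026, "dz": 0, "rx": 0, "ry": 0, "rz": 0}, {"claw": 0.5, "dx": 0, "dy": 0, "dz": 0, "rx": 0, "ry": 0, "rz": 0}, {"claw": 0.5, "dx": 0, "dy": 0, "dz": 0, "rx": 0, "ry": 0, "rz": 0}])

```text
time: 25.85
eef_pos: [572.1, 165.3, 115.2]
orientation: [180.0, 0.1, 5.2]
contact_force: [0.2, 0.5, -1.8]
opening: 0.677
finger_force: 20.0
```

```bash
python3 - <<'E'
from h import *
p=wcrop('w10.png',[580,165,60],w=160,h=120,k=2.5)
for t in ['card_reader','card_reader_cup']: print(t,[(np.round(d['at']).tolist(),round(d['confidence'],2)) for d in manip.boxes_of(p,t)])
h=cv2.cvtColor(p['img'],cv2.COLOR_RGB2HSV);s=manip.get_state()
go(573.5,165.4,-9.5,5.2)
t=snap('top')
for n in ['phone']: print(n,[(np.round(d['at']).tolist(),round(d['confidence'],2)) for d in manip.boxes_of(t,n)])
h=cv2.cvtColor(t['img'],cv2.COLOR_RGB2HSV);a=px(t,[516,-326,10]).astype(int);r=np.zeros(h.shape[:2],np.uint8);r[a[1]-42:a[1]+42,a[0]-24:a[0]+24]=1
ys,xs=np.where((h[:,:,2]<70)&(r>0));W=np.array([ray(t,q,10)[:2] for q in zip(xs,ys)],np.float32);print(len(xs),cv2.minAreaRect(W),W.mean(0))
E
```

```text
crop 160 71 2.5 at [320.4 191.5]
card_reader [([590.0, 168.0, 162.0], 0.75)]
card_reader_cup [([627.0, 174.0, 25.0], 0.96)]
t 26.0 pos [572.9 164.3 115.6] rpy [1.7999e+02 3.0000e-02 5.1200e+00] d [ 0.0008 -0.0011  0.1251] r [ 0.0002  0.0005 -0.0014] |F| [ 0.3 -0.4 -2. ] open 0.679
phone [([517.0, -325.0, 10.0], 0.95), ([569.0, 240.0, 22.0], 0.18)]
1506 ((516.33154296875, -322.6828308105469), (64.15914154052734, 140.3151397705078), 88.27037811279297) [ 515.59314 -323.18842]
```

arm_command(deltas=[{"claw": 0.5, "dx": 0.001, "dy": -0.001, "dz": 0.03, "rx": 0, "ry": 0, "rz": 0}, {"claw": 0.5, "dx": 0, "dy": 0, "dz": 0.04, "rx": 0, "ry": 0, "rz": 0}, {"claw": 0.5, "dx": 0, "dy": 0, "dz": 0.03, "rx": 0, "ry": 0, "rz": 0}, {"claw": 0.5, "dx": 0, "dy": 0, "dz": 0.016, "rx": 0, "ry": 0, "rz": 0}, {"claw": 0.5, "dx": 0, "dy": 0, "dz": 0.005, "rx": 0, "ry": 0, "rz": 0}, {"claw": 0.5, "dx": 0, "dy": 0, "dz": 0.0015, "rx": 0, "ry": 0, "rz": 0}, {"claw": 0.5, "dx": 0, "dy": 0, "dz": 0, "rx": 0, "ry": 0, "rz": 0}, {"claw": 0.5, "dx": 0, "dy": 0, "dz": 0, "rx": 0, "ry": 0, "rz": 0}])

```text
time: 27.1
eef_pos: [574.8, 166.4, -5.8]
orientation: [-180.0, -0.1, 5.2]
contact_force: [-0.4, -0.2, -1.8]
opening: 0.677
finger_force: 20.0
```

arm_command(deltas=[{"claw": 0.5, "dx": 0, "dy": 0, "dz": 0.002, "rx": 0, "ry": 0, "rz": 0}, {"claw": 0.5, "dx": 0, "dy": 0, "dz": 0.002, "rx": 0, "ry": 0, "rz": 0}, {"claw": 0.5, "dx": 0, "dy": 0, "dz": 0, "rx": 0, "ry": 0, "rz": 0}])

```text
time: 27.48
eef_pos: [574.2, 166.4, -10.0]
orientation: [-180.0, -0.0, 5.2]
contact_force: [-3.1, -0.9, 5.4]
opening: 0.682
finger_force: 20.0
```

arm_command(deltas=[{"claw": 0.78, "dx": 0, "dy": 0, "dz": 0, "rx": 0, "ry": 0, "rz": 0}, {"claw": 0.78, "dx": 0, "dy": 0, "dz": 0, "rx": 0, "ry": 0, "rz": 0}, {"claw": 0.78, "dx": 0, "dy": 0, "dz": 0, "rx": 0, "ry": 0, "rz": 0}, {"claw": 0.78, "dx": 0, "dy": 0, "dz": -0.015, "rx": 0, "ry": 0, "rz": 0}, {"claw": 0.78, "dx": 0, "dy": 0, "dz": -0.035, "rx": 0, "ry": 0, "rz": 0}, {"claw": 0.78, "dx": 0, "dy": 0, "dz": -0.05, "rx": 0, "ry": 0, "rz": 0}, {"claw": 0.78, "dx": 0, "dy": 0, "dz": -0.03, "rx": 0, "ry": 0, "rz": 0}, {"claw": 0.78, "dx": 0, "dy": 0, "dz": 0, "rx": 0, "ry": 0, "rz": 0}, {"claw": 0.78, "dx": 0, "dy": 0, "dz": 0, "rx": 0, "ry": 0, "rz": 0}])

```text
time: 28.6
eef_pos: [573.4, 166.2, 118.7]
orientation: [-180.0, 0.1, 5.2]
contact_force: [0.4, -0.2, 0.2]
opening: 0.78
finger_force: 0.0
```

```bash
python3 - <<'E'
from h import *
p=wcrop('w11.png',[574,165,30])
for t in ['card_reader','card_reader_cup']: print(t,[(np.round(d['at']).tolist(),round(d['confidence'],2)) for d in manip.boxes_of(p,t)])
h=cv2.cvtColor(p['img'],cv2.COLOR_RGB2HSV);c,s=.9959,.0906
poly=np.array([px(p,[573.5+a*61*c-b*36*s,165.4+a*61*s+b*36*c,42]) for a,b in((-1,-1),(-1,1),(1,1),(1,-1))]).astype(np.int32)
roi=np.zeros(h.shape[:2],np.uint8);cv2.fillPoly(roi,[poly],1)
for th in(120,140,160,180):
    m=((h[:,:,1]<90)&(h[:,:,2]>th)&(roi>0)).astype(np.uint8)
    n,l,st,_=cv2.connectedComponentsWithStats(m);ys,xs=np.where(l==1+np.argmax(st[1:,4]))
    print(th,len(xs),cv2.minAreaRect(np.array([ray(p,q,42)[:2] for q in zip(xs,ys)],np.float32)))
go(516,-325,120,-1.6)
E
```

```text
crop 190 89 3 at [320.6 189.5]
card_reader [([582.0, 169.0, 35.0], 0.64), ([571.0, 264.0, 48.0], 0.38)]
card_reader_cup [([595.0, 172.0, 22.0], 0.81)]
120 1859 ((595.5368041992188, 168.01876831054688), (71.7689208984375, 61.824954986572266), 5.19331693649292)
140 712 ((625.1162719726562, 170.36831665039062), (10.7889404296875, 60.80546188354492), 5.193367004394531)
160 417 ((623.9862670898438, 170.69735717773438), (6.5579094886779785, 55.25088882446289), 7.448104381561279)
180 325 ((624.1300659179688, 170.68731689453125), (5.309658527374268, 55.18367385864258), 7.359749794006348)
t 28.75 pos [572.8 166.2 117.5] rpy [-1.8e+02  1.7e-01  5.2e+00] d [-0.1011  0.484  -0.0022] r [1.000e-04 3.000e-03 1.186e-01] |F| [ 0.8  0.1 -1.1] open 0.783
```

arm_command(deltas=[{"claw": 1, "dx": -0.005, "dy": 0.024, "dz": 0, "rx": 0, "ry": 0, "rz": 0}, {"claw": 1, "dx": -0.009, "dy": 0.043, "dz": 0, "rx": 0, "ry": 0, "rz": 0}, {"claw": 1, "dx": -0.0105, "dy": 0.05, "dz": 0, "rx": 0, "ry": 0, "rz": 0}, {"claw": 1, "dx": -0.0105, "dy": 0.05, "dz": 0, "rx": 0, "ry": 0, "rz": 0}, {"claw": 1, "dx": -0.0105, "dy": 0.05, "dz": 0, "rx": 0, "ry": 0, "rz": 0}, {"claw": 1, "dx": -0.0105, "dy": 0.05, "dz": 0, "rx": 0, "ry": 0, "rz": 0}, {"claw": 1, "dx": -0.0105, "dy": 0.05, "dz": 0, "rx": 0, "ry": 0, "rz": 0}, {"claw": 1, "dx": -0.0105, "dy": 0.05, "dz": 0, "rx": 0, "ry": 0, "rz": 0}, {"claw": 1, "dx": -0.0105, "dy": 0.05, "dz": 0, "rx": 0, "ry": 0, "rz": 0}, {"claw": 1, "dx": -0.009, "dy": 0.043, "dz": 0, "rx": 0, "ry": 0, "rz": 0}, {"claw": 1, "dx": -0.005, "dy": 0.024, "dz": 0, "rx": 0, "ry": 0, "rz": 0}, {"claw": 1, "dx": 0, "dy": 0, "dz": 0, "rx": 0, "ry": 0, "rz": 0.119}, {"claw": 1, "dx": 0, "dy": 0, "dz": 0, "rx": 0, "ry": 0, "rz": 0}, {"claw": 1, "dx": 0, "dy": 0, "dz": 0, "rx": 0, "ry": 0, "rz": 0}])

```text
time: 30.5
eef_pos: [516.9, -324.0, 118.8]
orientation: [-180.0, 0.0, -1.4]
contact_force: [0.6, -0.5, -0.2]
opening: 0.999
finger_force: 0.0
```

```bash
python3 - <<'E'
from h import *
p=wcrop('w12.png',[516,-325,10])
for t in ['phone']: print(t,[(np.round(d['at']).tolist(),round(d['confidence'],2)) for d in manip.boxes_of(p,t)])
h=cv2.cvtColor(p['img'],cv2.COLOR_RGB2HSV)
poly=np.array([px(p,[516+a*80,-325+b*41,10]) for a,b in((-1,-1),(-1,1),(1,1),(1,-1))]).astype(np.int32)
roi=np.zeros(h.shape[:2],np.uint8);cv2.fillPoly(roi,[poly],1)
for th in(45,60,75):
    m=((h[:,:,2]<th)&(roi>0)).astype(np.uint8)
    n,l,st,_=cv2.connectedComponentsWithStats(m);ys,xs=np.where(l==1+np.argmax(st[1:,4]))
    print(th,len(xs),cv2.minAreaRect(np.array([ray(p,q,10)[:2] for q in zip(xs,ys)],np.float32)))
go(516,-325.5,-36,-1.6)
E
```

```text
crop 190 85 3 at [320.3 185.7]
phone [([524.0, -319.0, 11.0], 0.89)]
45 7574 ((516.6373291015625, -325.41217041015625), (67.48606872558594, 140.40866088867188), 88.71385955810547)
60 8912 ((516.8099365234375, -325.66534423828125), (69.27264404296875, 141.4009246826172), 89.25843048095703)
75 9329 ((516.6151123046875, -324.83465576171875), (142.2996063232422, 81.63668823242188), 0.8147115707397461)
t 30.6 pos [ 517.  -324.1  119.1] rpy [-1.7998e+02  1.0000e-02 -1.4800e+00] d [-0.0009  0.0014  0.1551] r [-0.0003  0.0002  0.0021] |F| [-0.4 -0.1  0.2] open 0.997
```

View pics/w12.png

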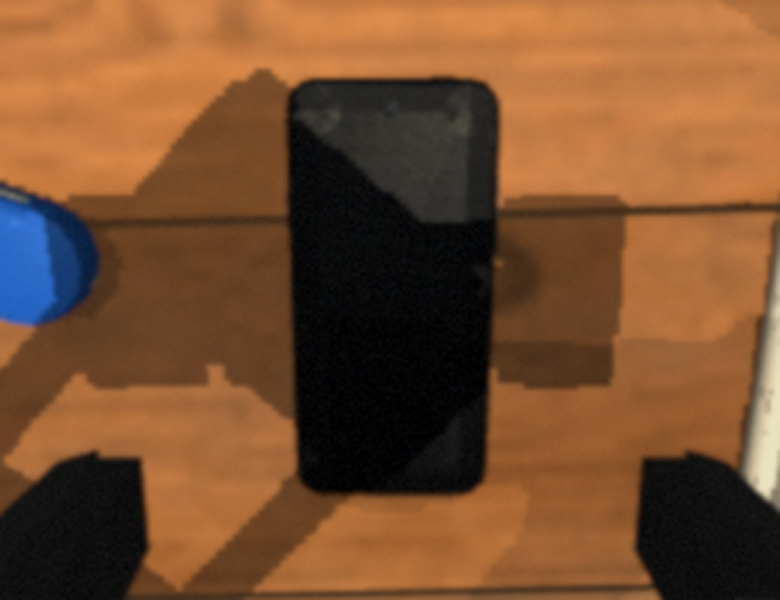

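The phone lies alone and face up, edges at crop 290–497 × 78–492, between the open fingers.

arm_command(deltas=[{"claw": 1, "dx": -0.0005, "dy": 0.0014, "dz": 0.04, "rx": 0, "ry": 0, "rz": 0}, {"claw": 1, "dx": 0, "dy": 0, "dz": 0.04, "rx": 0, "ry": 0, "rz": 0}, {"claw": 1, "dx": 0, "dy": 0, "dz": 0.04, "rx": 0, "ry": 0, "rz": 0}, {"claw": 1, "dx": 0, "dy": 0, "dz": 0.022, "rx": 0, "ry": 0, "rz": 0}, {"claw": 1, "dx": 0, "dy": 0, "dz": 0.008, "rx": 0, "ry": 0, "rz": 0}, {"claw": 1, "dx": 0, "dy": 0, "dz": 0.003, "rx": 0, "ry": 0, "rz": 0}, {"claw": 1, "dx": 0, "dy": 0, "dz": 0, "rx": 0, "ry": 0, "rz": 0}, {"claw": 1, "dx": 0, "dy": 0, "dz": 0, "rx": 0, "ry": 0, "rz": 0}])

```text
time: 31.6
eef_pos: [517.0, -327.0, -32.6]
orientation: [179.9, -0.1, -1.6]
contact_force: [-0.2, -0.5, 0.2]
opening: 1.0
finger_force: 0.0
```

arm_command(deltas=[{"claw": 1, "dx": 0, "dy": 0, "dz": 0.002, "rx": 0, "ry": 0, "rz": 0}, {"claw": 1, "dx": 0, "dy": 0, "dz": 0.0015, "rx": 0, "ry": 0, "rz": 0}, {"claw": 1, "dx": 0, "dy": 0, "dz": 0, "rx": 0, "ry": 0, "rz": 0}, {"claw": 0.6, "dx": 0, "dy": 0, "dz": 0, "rx": 0, "ry": 0, "rz": 0}, {"claw": 0.6, "dx": 0, "dy": 0, "dz": 0, "rx": 0, "ry": 0, "rz": 0}, {"claw": 0.6, "dx": 0, "dy": 0, "dz": 0, "rx": 0, "ry": 0, "rz": 0}, {"claw": 0.6, "dx": 0, "dy": 0, "dz": 0, "rx": 0, "ry": 0, "rz": 0}, {"claw": 0.6, "dx": 0, "dy": 0, "dz": 0, "rx": 0, "ry": 0, "rz": 0}], squeeze=25)

```text
time: 32.6
eef_pos: [517.8, -326.4, -35.1]
orientation: [180.0, -0.1, -1.6]
contact_force: [0.4, 5.2, 12.4]
opening: 0.765
finger_force: 26.8
```

arm_command(deltas=[{"claw": 0.6, "dx": 0, "dy": 0, "dz": -0.008, "rx": 0, "ry": 0, "rz": 0}, {"claw": 0.6, "dx": 0, "dy": 0, "dz": -0.02, "rx": 0, "ry": 0, "rz": 0}, {"claw": 0.6, "dx": 0, "dy": 0, "dz": -0.035, "rx": 0, "ry": 0, "rz": 0}, {"claw": 0.6, "dx": 0, "dy": 0, "dz": -0.04, "rx": 0, "ry": 0, "rz": 0}, {"claw": 0.6, "dx": 0, "dy": 0, "dz": -0.032, "rx": 0, "ry": 0, "rz": 0}, {"claw": 0.6, "dx": 0, "dy": 0, "dz": -0.015, "rx": 0, "ry": 0, "rz": -0.06}, {"claw": 0.6, "dx": 0, "dy": 0, "dz": 0, "rx": 0, "ry": 0, "rz": -0.059}, {"claw": 0.6, "dx": 0.006, "dy": -0.024, "dz": 0, "rx": 0, "ry": 0, "rz": 0}, {"claw": 0.6, "dx": 0.011, "dy": -0.043, "dz": 0, "rx": 0, "ry": 0, "rz": 0}, {"claw": 0.6, "dx": 0.0134, "dy": -0.05, "dz": 0, "rx": 0, "ry": 0, "rz": 0}, {"claw": 0.6, "dx": 0.0134, "dy": -0.05, "dz": 0, "rx": 0, "ry": 0, "rz": 0}, {"claw": 0.6, "dx": 0.0134, "dy": -0.05, "dz": 0, "rx": 0, "ry": 0, "rz": 0}, {"claw": 0.6, "dx": 0.0134, "dy": -0.05, "dz": 0, "rx": 0, "ry": 0, "rz": 0}, {"claw": 0.6, "dx": 0.0134, "dy": -0.05, "dz": 0, "rx": 0, "ry": 0, "rz": 0}, {"claw": 0.6, "dx": 0.011, "dy": -0.043, "dz": 0, "rx": 0, "ry": 0, "rz": 0}, {"claw": 0.6, "dx": 0.006, "dy": -0.025, "dz": 0, "rx": 0, "ry": 0, "rz": 0}, {"claw": 0.6, "dx": 0, "dy": 0, "dz": 0, "rx": 0, "ry": 0, "rz": 0}, {"claw": 0.6, "dx": 0, "dy": 0, "dz": 0, "rx": 0, "ry": 0, "rz": 0}])

```text
time: 34.85
eef_pos: [581.4, 66.4, 112.7]
orientation: [180.0, 0.0, 5.2]
contact_force: [-0.9, -0.7, -2.9]
opening: 0.77
finger_force: 25.0
```

```bash
python3 - <<'E'
from h import *
p=wcrop('w13.png',[583,66,60])
for t in ['phone','phone_cup']: print(t,[(np.round(d['at']).tolist(),round(d['confidence'],2)) for d in manip.boxes_of(p,t)])
go(583.3,66.2,-10.5,5.2)
v=cv2.cvtColor(p['img'],cv2.COLOR_RGB2HSV)[:,:,2]
# front edge of the held phone along the tool's centre column, expected where?
s=manip.get_state()['eef_pos'];z=s[2]+35+10
for d in (62,72,82): print(d,px(p,[s[0]+d*.9959,s[1]+d*.0906,z]).round(1))
print('x',v[20:220:4,320].tolist())
E
```

```text
crop 189 99 3 at [319.8 199.7]
phone [([608.0, 70.0, 157.0], 0.85)]
phone_cup [([658.0, 71.0, 25.0], 0.66)]
t 35.0 pos [581.8  65.4 112.8] rpy [1.7999e+02 1.0000e-02 5.1200e+00] d [ 0.0016 -0.0007  0.1233] r [ 0.0001  0.0002 -0.0015] |F| [-1.   0.5 -2.7] open 0.771
62 [321.2 133.9]
72 [321.3 110.6]
82 [321.3  86.3]
x [196, 203, 191, 201, 214, 209, 206, 203, 214, 209, 197, 73, 199, 169, 177, 238, 246, 246, 118, 47, 114, 168, 208, 109, 22, 33, 43, 44, 63, 66, 54, 69, 62, 56, 62, 65, 53, 50, 62, 53, 20, 16, 14, 12, 17, 11, 17, 13, 13, 19]
```

arm_command(deltas=[{"claw": 0.6, "dx": 0.002, "dy": -0.0007, "dz": 0.03, "rx": 0, "ry": 0, "rz": 0}, {"claw": 0.6, "dx": 0, "dy": 0, "dz": 0.04, "rx": 0, "ry": 0, "rz": 0}, {"claw": 0.6, "dx": 0, "dy": 0, "dz": 0.03, "rx": 0, "ry": 0, "rz": 0}, {"claw": 0.6, "dx": 0, "dy": 0, "dz": 0.015, "rx": 0, "ry": 0, "rz": 0}, {"claw": 0.6, "dx": 0, "dy": 0, "dz": 0.004, "rx": 0, "ry": 0, "rz": 0}, {"claw": 0.6, "dx": 0, "dy": 0, "dz": 0.0015, "rx": 0, "ry": 0, "rz": 0}, {"claw": 0.6, "dx": 0, "dy": 0, "dz": 0, "rx": 0, "ry": 0, "rz": 0}, {"claw": 0.6, "dx": 0, "dy": 0, "dz": 0, "rx": 0, "ry": 0, "rz": 0}])

```text
time: 36.0
eef_pos: [584.6, 67.1, -6.8]
orientation: [180.0, -0.1, 5.2]
contact_force: [-0.5, -1.2, -2.8]
opening: 0.77
finger_force: 25.0
```

arm_command(deltas=[{"claw": 0.6, "dx": 0, "dy": 0, "dz": 0.002, "rx": 0, "ry": 0, "rz": 0}, {"claw": 0.6, "dx": 0, "dy": 0, "dz": 0.002, "rx": 0, "ry": 0, "rz": 0}, {"claw": 0.6, "dx": 0, "dy": 0, "dz": 0, "rx": 0, "ry": 0, "rz": 0}])

```text
time: 36.38
eef_pos: [584.1, 67.2, -11.0]
orientation: [180.0, -0.0, 5.2]
contact_force: [-3.1, 0.3, 4.4]
opening: 0.765
finger_force: 28.3
```

arm_command(deltas=[{"claw": 0.87, "dx": 0, "dy": 0, "dz": 0, "rx": 0, "ry": 0, "rz": 0}, {"claw": 0.87, "dx": 0, "dy": 0, "dz": 0, "rx": 0, "ry": 0, "rz": 0}, {"claw": 0.87, "dx": 0, "dy": 0, "dz": 0, "rx": 0, "ry": 0, "rz": 0}, {"claw": 0.87, "dx": 0, "dy": 0, "dz": -0.015, "rx": 0, "ry": 0, "rz": 0}, {"claw": 0.87, "dx": 0, "dy": 0, "dz": -0.035, "rx": 0, "ry": 0, "rz": 0}, {"claw": 0.87, "dx": 0, "dy": 0, "dz": -0.05, "rx": 0, "ry": 0, "rz": 0}, {"claw": 0.87, "dx": 0, "dy": 0, "dz": -0.04, "rx": 0, "ry": 0, "rz": 0}, {"claw": 0.87, "dx": 0, "dy": 0, "dz": -0.04, "rx": 0, "ry": 0, "rz": 0}, {"claw": 0.87, "dx": 0, "dy": 0, "dz": 0, "rx": 0, "ry": 0, "rz": 0}, {"claw": 0.87, "dx": 0, "dy": 0, "dz": 0, "rx": 0, "ry": 0, "rz": 0}])

```text
time: 37.62
eef_pos: [583.3, 67.5, 167.9]
orientation: [-180.0, 0.0, 5.2]
contact_force: [-0.2, -0.1, -0.6]
opening: 0.87
finger_force: 0.0
```

```bash
python3 - <<'E'
from h import *
p=wcrop('w14.png',[583,66,30])
for t in ['phone','phone_cup','card_reader','scanner','earbud_case']: print(t,[(np.round(d['at']).tolist(),round(d['confidence'],2)) for d in manip.boxes_of(p,t)])
h=cv2.cvtColor(p['img'],cv2.COLOR_RGB2HSV);c,s=.9959,.0906
poly=np.array([px(p,[583+a*78*c-b*40*s,66.2+a*78*s+b*40*c,34]) for a,b in((-1,-1),(-1,1),(1,1),(1,-1))]).astype(np.int32)
roi=np.zeros(h.shape[:2],np.uint8);cv2.fillPoly(roi,[poly],1)
for th in(30,45,60):
    m=((h[:,:,2]<th)&(roi>0)).astype(np.uint8)
    n,l,st,_=cv2.connectedComponentsWithStats(m);ys,xs=np.where(l==1+np.argmax(st[1:,4]))
    print(th,len(xs),cv2.minAreaRect(np.array([ray(p,q,34)[:2] for q in zip(xs,ys)],np.float32)))
print(manip.get_state()['time'])
E
```

```text
crop 190 78 3 at [320.6 178.6]
phone [([590.0, 70.0, 33.0], 0.78)]
phone_cup [([603.0, 73.0, 23.0], 0.73)]
card_reader [([580.0, 166.0, 37.0], 0.77)]
scanner [([594.0, -31.0, 40.0], 0.8)]
earbud_case [([544.0, -190.0, 23.0], 0.95)]
30 6080 ((569.5499877929688, 65.38545227050781), (128.2242889404297, 66.58781433105469), 4.32451868057251)
45 6884 ((579.2586669921875, 65.46167755126953), (147.487060546875, 67.4832992553711), 5.164843559265137)
60 7772 ((579.4877319335938, 62.752960205078125), (147.60757446289062, 74.3347396850586), 5.330251693725586)
37.925
```

```bash
python3 -c "
from rig import manip
print(manip.hand_in())"
```

```text
the job is handed in; nothing more can be done
None
```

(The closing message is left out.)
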